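# Rock-test clog soles with a straightedge, sort them, and blow the straightedge clean

### The arm

A 6-joint arm with a two-finger parallel gripper is mounted at the origin on the work surface. World frame = base frame: x ahead of the robot, y to its left, z up, the work surface at z = 0. Lengths are in mm, angles in rad, forces in N, time in s.
With the tool pointing down it reaches from about 350 to 775 mm from the base axis. Payload 7.3 kg.
Tool frame: the origin (TCP) lies between the finger pads, 19 mm behind the fingertips; this is the grasp point; z points along the fingers, y is the line along which they close (so a half turn about z gives the same grasp; the last joint's range is limited). The gripper opens to 92 mm and grips with 3 to 60 N. Pads are 19 mm wide; open, the fingers measure 130 mm over their backs; the gripper's body (75 mm by 190 mm) begins 47 mm behind the grasp point.
Start: joints at [-1.36, 0.342, 1.524, -0, 1.275, -0.146], TCP at [183.393, -491.945, 245.541] pointing down, gripper open.
Joint ranges: [-2.53, 2.53], [-0.77, 2.02], [0.04, 2.7], [-1, 4.14], [0.28, 2.66], [-3.11, 3.11]. Speed limits (rad/s): [2.57, 2.57, 3.14, 3.14, 3.14, 3.14].

### API

Orientations are given as [roll, pitch, yaw] about the fixed x, y, z axes, in that order (R = Rz(yaw) Ry(pitch) Rx(roll)).
In Python, from plant import bot, imaging, probe_bus gives the robot as it stands (bot), with the cameras (imaging) and the readings (probe_bus).
- The arm moves only by the shell command python3 shift.py 'ROWS'. ROWS is a JSON list of rows, 1 to 5 of them, each an object with the fields aperture (the finger opening in mm), x, y, z (the shift in mm), spin (a turn about the tool's z in rad); a field left out counts as zero (the opening has to be given); each row is the pose to reach, as a shift and turn from the pose commanded when the command began, along the tool's axes at that moment; what a row does not reach only later rows make up. A row lasts 1/8 s, in which the tool goes at most 62.5 mm and 0.188 rad, less where a joint would pass 70% of its speed; a pose out of reach is approached as far as the arm can. The fingers move at their own pace and stop on an object; the grip force is fixed at half the most. Time passes only in rows, so rows that do not move let the fingers close. It prints the time, the measured TCP pose, the force, the opening and the grip force at its end. Input that does not fit is refused with a message, and nothing moves.
- probe_bus.get_obs(): the state, without advancing time (a new reading comes with each control period).
- imaging.capture(name): name is "scene" or "top" or "wrist"; returns a dict with "color" (384x512x3 uint8, red, green, blue), "K" (3x3 intrinsics, pixels), "R" (3x3) and "t" (3): a world point X has camera coordinates R X + t. Camera axes: x right, y down, z forward; pixel columns grow to the right and rows downward; lengths in mm; the calibration is good to about 2 mm. A picture is of the moment at which its call begins. There is no depth.
- bot.close_job(): hands the job in; it is judged then, once.
The state is a dict: "time": time; "joint_positions": joint angles; "dq": joint speeds; "tau": joint torques, N m; "tool_pos": TCP position; "tcp_rot": TCP orientation; "contact_force": force on the tool from outside, world axes, zero at the start; "moment": the same for the moment, N m; "grip_width": finger opening in mm; "finger_force": force on a finger pad.
Only numpy, scipy, OpenCV 4.12 (cv2) and the standard library are available. Lean on these libraries where they do the work, as an engineer would, in place of code of your own. Each camera call takes 0.05 s, during which the arm holds its last target. There are 200 camera calls.

### The job

Check the clog soles on the table for warp, the blue one first, then the yellow one, then the bare wooden one if there is one: lay the straightedge lengthwise and centred on the sole, let go of it, and press down first its red end and then its plain end to find out whether it rocks. When all are checked, lay the straightedge back in its rest and, while it lies there, blow it clean with a full squeeze of the air gun's trigger held for about half a second, then let the trigger go. Every sole that made the straightedge rock must end up lying flat on the red board and every sound one flat on the green board, side by side and not stacked; leave the jars and other things alone.

Things in the scene. Friction and masses are not known exactly. Their poses are not given: they have to be found in the camera images.
- sole_blue_a: blue clog sole, 160 mm (body x) by 48 mm (y), round ends, black tread, 0.14 kg; origin at the centre of its underside. Of blue_a and blue_b at most one is there (the other: None). Its top is flat, 22 mm high, or humped: 26.5 mm at x = +10 mm, sloping 0.0625 rad down both ways to about 22 and 21 mm at the ends; the straightedge tips on it; the name does not tell which
- sole_blue_b: blue clog sole, 160 mm (body x) by 48 mm (y), round ends, black tread, 0.14 kg; origin at the centre of its underside. Of blue_a and blue_b at most one is there (the other: None). Its top is flat, 22 mm high, or humped: 26.5 mm at x = +10 mm, sloping 0.0625 rad down both ways to about 22 and 21 mm at the ends; the straightedge tips on it; the name does not tell which
- sole_yellow_a: yellow clog sole, 160 mm (body x) by 48 mm (y), round ends, black tread, 0.14 kg; origin at the centre of its underside. Of yellow_a and yellow_b at most one is there (the other: None). Its top is flat, 22 mm high, or humped: 26.5 mm at x = +10 mm, sloping 0.0625 rad down both ways to about 22 and 21 mm at the ends; the straightedge tips on it; the name does not tell which
- sole_yellow_b: yellow clog sole, 160 mm (body x) by 48 mm (y), round ends, black tread, 0.14 kg; origin at the centre of its underside. Of yellow_a and yellow_b at most one is there (the other: None). Its top is flat, 22 mm high, or humped: 26.5 mm at x = +10 mm, sloping 0.0625 rad down both ways to about 22 and 21 mm at the ends; the straightedge tips on it; the name does not tell which
- sole_wood_a: bare wooden clog sole, 160 mm (body x) by 48 mm (y), round ends, black tread, 0.14 kg; origin at the centre of its underside. Of wood_a and wood_b at most one is there (the other: None). Its top is flat, 22 mm high, or humped: 26.5 mm at x = +10 mm, sloping 0.0625 rad down both ways to about 22 and 21 mm at the ends; the straightedge tips on it; the name does not tell which
- sole_wood_b: bare wooden clog sole, 160 mm (body x) by 48 mm (y), round ends, black tread, 0.14 kg; origin at the centre of its underside. Of wood_a and wood_b at most one is there (the other: None). Its top is flat, 22 mm high, or humped: 26.5 mm at x = +10 mm, sloping 0.0625 rad down both ways to about 22 and 21 mm at the ends; the straightedge tips on it; the name does not tell which
- straightedge: aluminium straightedge, a plain bar 150 mm long (body x), 26 mm wide (y), 14 mm thick (z), 0.13 kg, the last 25 mm at +x coloured red; origin at the centre of its underside. It starts in its rest. Pressed at about 55 mm either side of its middle it bears on the sole below; let go on a humped sole it see-saws briefly and lies tipped by 0.0625 rad, on a flat one it lies level
- red_end (a point): point on the underside of the straightedge in the middle of its red end, 62 mm from its centre
- green_board: thin green board fixed on the table, 220 mm (x) by 230 mm (y), top 4 mm above the table; for sound soles; origin at the centre of its underside. It may lie left or right
- red_board: thin red board, same size and origin; for soles on which the straightedge rocks
- station: fixed aluminium plate, x -60 to 60, y -170 to 190 mm, 8 mm thick, with the wooden rest and an air gun clamped on its side; origin underneath, on the table. Orange barrel along y at x = 36 mm, radius 15, axis 50 mm high; black handle from it toward -x to x = -62 mm (brass stub to -78), y -140 to -116, 36 to 64 mm high; red trigger on the handle's +y side
- rest (a point): centre of the rest's seat, 30 mm above the table, station's axes: the straightedge lies here along y, either way round, its underside at this height. Two wooden supports 20 mm wide stand at y = +-50 mm from here (free between them); lips 12 mm high leave a channel 40 mm wide across x
- gun_grip (a point): point on the back (-y side) of the handle, level with the trigger pad at 50 mm height, station's axes: where one finger bears
- trigger_pad (a point): point on the front (+y side) of the trigger blade, 39 mm from its hinge, 50 mm above the table: where the other finger bears. With the trigger free this point lies 57 mm in +y from gun_grip, fully squeezed about 46 mm
- trigger (a joint): trigger of the air gun, hinged on a vertical axis by the barrel, 0 free, 0.28 rad fully squeezed (the blade swings toward the handle, -y); its spring needs about 3 N at the pad to start and 6 N when full, and returns it when let go
- jar_blue: glass jar with blue cap, radius 28, height 85 mm; origin at the centre of its underside; not part of the job, to be left alone
- jar_red: black jar with red cap, radius 28, height 80 mm; origin at the centre of its underside; not part of the job, to be left alone
- jar_green: green jar, radius 27, height 75 mm; origin at the centre of its underside; not part of the job, to be left alone
- paint_cup: white open paint cup, rim radius 34, height 60 mm; origin at the centre of its underside; not part of the job, to be left alone
- sanding_block: cork sanding block 75 x 50 x 30 mm (not always there); origin at the centre of its underside; not part of the job, to be left alone
- paint_tin: closed paint tin, radius 36, height 90 mm; origin at the centre of its underside; not part of the job, to be left alone

How it is judged (in metres and radians):
On the way, in this order (a step that is already met when the one before it is completed fails the run):
1. straightedge lying lengthwise on the blue sole (centres within 35 mm, 14 degrees), its red end pressed down: over 3 N on the sole, TCP over that end (over 25 mm from mid-sole) (((horizontal distance between straightedge and sole_blue_a below 0.035 m and angle between the x axis of straightedge and the x axis of sole_blue_a, either way round below 0.25 rad and contact force between straightedge and sole_blue_a above 3 N and x of each of red_end, the grasp point in the frame of sole_blue_a above 0.025 m and y of the grasp point in the frame of sole_blue_a between -0.03 and 0.03 m and z of the grasp point in the frame of sole_blue_a below 0.085 m) or (horizontal distance between straightedge and sole_blue_a below 0.035 m and angle between the x axis of straightedge and the x axis of sole_blue_a, either way round below 0.25 rad and contact force between straightedge and sole_blue_a above 3 N and x of each of red_end, the grasp point in the frame of sole_blue_a below -0.025 m and y of the grasp point in the frame of sole_blue_a between -0.03 and 0.03 m and z of the grasp point in the frame of sole_blue_a below 0.085 m) or (horizontal distance between straightedge and sole_blue_b below 0.035 m and angle between the x axis of straightedge and the x axis of sole_blue_b, either way round below 0.25 rad and contact force between straightedge and sole_blue_b above 3 N and x of each of red_end, the grasp point in the frame of sole_blue_b above 0.025 m and y of the grasp point in the frame of sole_blue_b between -0.03 and 0.03 m and z of the grasp point in the frame of sole_blue_b below 0.085 m) or (horizontal distance between straightedge and sole_blue_b below 0.035 m and angle between the x axis of straightedge and the x axis of sole_blue_b, either way round below 0.25 rad and contact force between straightedge and sole_blue_b above 3 N and x of each of red_end, the grasp point in the frame of sole_blue_b below -0.025 m and y of the grasp point in the frame of sole_blue_b between -0.03 and 0.03 m and z of the grasp point in the frame of sole_blue_b below 0.085 m))), for 0.15 s.
2. straightedge lying lengthwise on the blue sole (centres within 35 mm, 14 degrees), its plain end pressed down: over 3 N on the sole, TCP over that end (over 25 mm from mid-sole) (((horizontal distance between straightedge and sole_blue_a below 0.035 m and angle between the x axis of straightedge and the x axis of sole_blue_a, either way round below 0.25 rad and contact force between straightedge and sole_blue_a above 3 N and x of red_end in the frame of sole_blue_a above 0.025 m and x of the grasp point in the frame of sole_blue_a below -0.025 m and y of the grasp point in the frame of sole_blue_a between -0.03 and 0.03 m and z of the grasp point in the frame of sole_blue_a below 0.085 m) or (horizontal distance between straightedge and sole_blue_a below 0.035 m and angle between the x axis of straightedge and the x axis of sole_blue_a, either way round below 0.25 rad and contact force between straightedge and sole_blue_a above 3 N and x of red_end in the frame of sole_blue_a below -0.025 m and x of the grasp point in the frame of sole_blue_a above 0.025 m and y of the grasp point in the frame of sole_blue_a between -0.03 and 0.03 m and z of the grasp point in the frame of sole_blue_a below 0.085 m) or (horizontal distance between straightedge and sole_blue_b below 0.035 m and angle between the x axis of straightedge and the x axis of sole_blue_b, either way round below 0.25 rad and contact force between straightedge and sole_blue_b above 3 N and x of red_end in the frame of sole_blue_b above 0.025 m and x of the grasp point in the frame of sole_blue_b below -0.025 m and y of the grasp point in the frame of sole_blue_b between -0.03 and 0.03 m and z of the grasp point in the frame of sole_blue_b below 0.085 m) or (horizontal distance between straightedge and sole_blue_b below 0.035 m and angle between the x axis of straightedge and the x axis of sole_blue_b, either way round below 0.25 rad and contact force between straightedge and sole_blue_b above 3 N and x of red_end in the frame of sole_blue_b below -0.025 m and x of the grasp point in the frame of sole_blue_b above 0.025 m and y of the grasp point in the frame of sole_blue_b between -0.03 and 0.03 m and z of the grasp point in the frame of sole_blue_b below 0.085 m))), for 0.15 s.
3. straightedge lying lengthwise on the yellow sole (centres within 35 mm, 14 degrees), its red end pressed down: over 3 N on the sole, TCP over that end (over 25 mm from mid-sole) (((horizontal distance between straightedge and sole_yellow_a below 0.035 m and angle between the x axis of straightedge and the x axis of sole_yellow_a, either way round below 0.25 rad and contact force between straightedge and sole_yellow_a above 3 N and x of each of red_end, the grasp point in the frame of sole_yellow_a above 0.025 m and y of the grasp point in the frame of sole_yellow_a between -0.03 and 0.03 m and z of the grasp point in the frame of sole_yellow_a below 0.085 m) or (horizontal distance between straightedge and sole_yellow_a below 0.035 m and angle between the x axis of straightedge and the x axis of sole_yellow_a, either way round below 0.25 rad and contact force between straightedge and sole_yellow_a above 3 N and x of each of red_end, the grasp point in the frame of sole_yellow_a below -0.025 m and y of the grasp point in the frame of sole_yellow_a between -0.03 and 0.03 m and z of the grasp point in the frame of sole_yellow_a below 0.085 m) or (horizontal distance between straightedge and sole_yellow_b below 0.035 m and angle between the x axis of straightedge and the x axis of sole_yellow_b, either way round below 0.25 rad and contact force between straightedge and sole_yellow_b above 3 N and x of each of red_end, the grasp point in the frame of sole_yellow_b above 0.025 m and y of the grasp point in the frame of sole_yellow_b between -0.03 and 0.03 m and z of the grasp point in the frame of sole_yellow_b below 0.085 m) or (horizontal distance between straightedge and sole_yellow_b below 0.035 m and angle between the x axis of straightedge and the x axis of sole_yellow_b, either way round below 0.25 rad and contact force between straightedge and sole_yellow_b above 3 N and x of each of red_end, the grasp point in the frame of sole_yellow_b below -0.025 m and y of the grasp point in the frame of sole_yellow_b between -0.03 and 0.03 m and z of the grasp point in the frame of sole_yellow_b below 0.085 m))), for 0.15 s.
4. straightedge lying lengthwise on the yellow sole (centres within 35 mm, 14 degrees), its plain end pressed down: over 3 N on the sole, TCP over that end (over 25 mm from mid-sole) (((horizontal distance between straightedge and sole_yellow_a below 0.035 m and angle between the x axis of straightedge and the x axis of sole_yellow_a, either way round below 0.25 rad and contact force between straightedge and sole_yellow_a above 3 N and x of red_end in the frame of sole_yellow_a above 0.025 m and x of the grasp point in the frame of sole_yellow_a below -0.025 m and y of the grasp point in the frame of sole_yellow_a between -0.03 and 0.03 m and z of the grasp point in the frame of sole_yellow_a below 0.085 m) or (horizontal distance between straightedge and sole_yellow_a below 0.035 m and angle between the x axis of straightedge and the x axis of sole_yellow_a, either way round below 0.25 rad and contact force between straightedge and sole_yellow_a above 3 N and x of red_end in the frame of sole_yellow_a below -0.025 m and x of the grasp point in the frame of sole_yellow_a above 0.025 m and y of the grasp point in the frame of sole_yellow_a between -0.03 and 0.03 m and z of the grasp point in the frame of sole_yellow_a below 0.085 m) or (horizontal distance between straightedge and sole_yellow_b below 0.035 m and angle between the x axis of straightedge and the x axis of sole_yellow_b, either way round below 0.25 rad and contact force between straightedge and sole_yellow_b above 3 N and x of red_end in the frame of sole_yellow_b above 0.025 m and x of the grasp point in the frame of sole_yellow_b below -0.025 m and y of the grasp point in the frame of sole_yellow_b between -0.03 and 0.03 m and z of the grasp point in the frame of sole_yellow_b below 0.085 m) or (horizontal distance between straightedge and sole_yellow_b below 0.035 m and angle between the x axis of straightedge and the x axis of sole_yellow_b, either way round below 0.25 rad and contact force between straightedge and sole_yellow_b above 3 N and x of red_end in the frame of sole_yellow_b below -0.025 m and x of the grasp point in the frame of sole_yellow_b above 0.025 m and y of the grasp point in the frame of sole_yellow_b between -0.03 and 0.03 m and z of the grasp point in the frame of sole_yellow_b below 0.085 m))), for 0.15 s.
5. straightedge lying lengthwise on the bare wooden sole (centres within 35 mm, 14 degrees), its red end pressed down: over 3 N on the sole, TCP over that end (over 25 mm from mid-sole) (((horizontal distance between straightedge and sole_wood_a below 0.035 m and angle between the x axis of straightedge and the x axis of sole_wood_a, either way round below 0.25 rad and contact force between straightedge and sole_wood_a above 3 N and x of each of red_end, the grasp point in the frame of sole_wood_a above 0.025 m and y of the grasp point in the frame of sole_wood_a between -0.03 and 0.03 m and z of the grasp point in the frame of sole_wood_a below 0.085 m) or (horizontal distance between straightedge and sole_wood_a below 0.035 m and angle between the x axis of straightedge and the x axis of sole_wood_a, either way round below 0.25 rad and contact force between straightedge and sole_wood_a above 3 N and x of each of red_end, the grasp point in the frame of sole_wood_a below -0.025 m and y of the grasp point in the frame of sole_wood_a between -0.03 and 0.03 m and z of the grasp point in the frame of sole_wood_a below 0.085 m) or (horizontal distance between straightedge and sole_wood_b below 0.035 m and angle between the x axis of straightedge and the x axis of sole_wood_b, either way round below 0.25 rad and contact force between straightedge and sole_wood_b above 3 N and x of each of red_end, the grasp point in the frame of sole_wood_b above 0.025 m and y of the grasp point in the frame of sole_wood_b between -0.03 and 0.03 m and z of the grasp point in the frame of sole_wood_b below 0.085 m) or (horizontal distance between straightedge and sole_wood_b below 0.035 m and angle between the x axis of straightedge and the x axis of sole_wood_b, either way round below 0.25 rad and contact force between straightedge and sole_wood_b above 3 N and x of each of red_end, the grasp point in the frame of sole_wood_b below -0.025 m and y of the grasp point in the frame of sole_wood_b between -0.03 and 0.03 m and z of the grasp point in the frame of sole_wood_b below 0.085 m))), for 0.15 s.
6. straightedge lying lengthwise on the bare wooden sole (centres within 35 mm, 14 degrees), its plain end pressed down: over 3 N on the sole, TCP over that end (over 25 mm from mid-sole) (((horizontal distance between straightedge and sole_wood_a below 0.035 m and angle between the x axis of straightedge and the x axis of sole_wood_a, either way round below 0.25 rad and contact force between straightedge and sole_wood_a above 3 N and x of red_end in the frame of sole_wood_a above 0.025 m and x of the grasp point in the frame of sole_wood_a below -0.025 m and y of the grasp point in the frame of sole_wood_a between -0.03 and 0.03 m and z of the grasp point in the frame of sole_wood_a below 0.085 m) or (horizontal distance between straightedge and sole_wood_a below 0.035 m and angle between the x axis of straightedge and the x axis of sole_wood_a, either way round below 0.25 rad and contact force between straightedge and sole_wood_a above 3 N and x of red_end in the frame of sole_wood_a below -0.025 m and x of the grasp point in the frame of sole_wood_a above 0.025 m and y of the grasp point in the frame of sole_wood_a between -0.03 and 0.03 m and z of the grasp point in the frame of sole_wood_a below 0.085 m) or (horizontal distance between straightedge and sole_wood_b below 0.035 m and angle between the x axis of straightedge and the x axis of sole_wood_b, either way round below 0.25 rad and contact force between straightedge and sole_wood_b above 3 N and x of red_end in the frame of sole_wood_b above 0.025 m and x of the grasp point in the frame of sole_wood_b below -0.025 m and y of the grasp point in the frame of sole_wood_b between -0.03 and 0.03 m and z of the grasp point in the frame of sole_wood_b below 0.085 m) or (horizontal distance between straightedge and sole_wood_b below 0.035 m and angle between the x axis of straightedge and the x axis of sole_wood_b, either way round below 0.25 rad and contact force between straightedge and sole_wood_b above 3 N and x of red_end in the frame of sole_wood_b below -0.025 m and x of the grasp point in the frame of sole_wood_b above 0.025 m and y of the grasp point in the frame of sole_wood_b between -0.03 and 0.03 m and z of the grasp point in the frame of sole_wood_b below 0.085 m))), for 0.15 s.
7. with the straightedge lying in its rest, the trigger of the air gun is squeezed beyond 0.24 rad (full is 0.28) for 0.3 s (x of straightedge in the frame of rest between -0.013 and 0.013 m and y of straightedge in the frame of rest between -0.025 and 0.025 m and z of straightedge in the frame of rest between -0.004 and 0.006 m and value of joint trigger above 0.24 rad), for 0.3 s.
At the end, for the whole second after the job is handed in: each sole lies flat (0.08 rad, not stacked) on its board, centre within 70 mm (x) and 115 mm (y) of the board's: humped on red, flat on green; straightedge down in its rest (13 mm across, 25 mm along); trigger below 0.03 rad; all at rest (((x of sole_blue_a in the frame of red_board between -0.07 and 0.07 m and y of sole_blue_a in the frame of red_board between -0.115 and 0.115 m and z of sole_blue_a in the frame of red_board between 0 and 0.01 m and z of sole_blue_a_c0 in the frame of sole_blue_a above 0.015 m) or (x of sole_blue_a in the frame of green_board between -0.07 and 0.07 m and y of sole_blue_a in the frame of green_board between -0.115 and 0.115 m and z of sole_blue_a in the frame of green_board between 0 and 0.01 m and z of sole_blue_a_c0 in the frame of sole_blue_a below 0.015 m)) and angle between each of sole_blue_a, sole_blue_b, sole_yellow_a, sole_yellow_b, sole_wood_a, sole_wood_b's own z axis and vertical below 0.08 rad and linear speed of each of sole_blue_a, sole_blue_b, sole_yellow_a, sole_yellow_b, sole_wood_a, sole_wood_b, straightedge below 0.02 m/s and ((x of sole_blue_b in the frame of red_board between -0.07 and 0.07 m and y of sole_blue_b in the frame of red_board between -0.115 and 0.115 m and z of sole_blue_b in the frame of red_board between 0 and 0.01 m and z of sole_blue_b_c0 in the frame of sole_blue_b above 0.015 m) or (x of sole_blue_b in the frame of green_board between -0.07 and 0.07 m and y of sole_blue_b in the frame of green_board between -0.115 and 0.115 m and z of sole_blue_b in the frame of green_board between 0 and 0.01 m and z of sole_blue_b_c0 in the frame of sole_blue_b below 0.015 m)) and ((x of sole_yellow_a in the frame of red_board between -0.07 and 0.07 m and y of sole_yellow_a in the frame of red_board between -0.115 and 0.115 m and z of sole_yellow_a in the frame of red_board between 0 and 0.01 m and z of sole_yellow_a_c0 in the frame of sole_yellow_a above 0.015 m) or (x of sole_yellow_a in the frame of green_board between -0.07 and 0.07 m and y of sole_yellow_a in the frame of green_board between -0.115 and 0.115 m and z of sole_yellow_a in the frame of green_board between 0 and 0.01 m and z of sole_yellow_a_c0 in the frame of sole_yellow_a below 0.015 m)) and ((x of sole_yellow_b in the frame of red_board between -0.07 and 0.07 m and y of sole_yellow_b in the frame of red_board between -0.115 and 0.115 m and z of sole_yellow_b in the frame of red_board between 0 and 0.01 m and z of sole_yellow_b_c0 in the frame of sole_yellow_b above 0.015 m) or (x of sole_yellow_b in the frame of green_board between -0.07 and 0.07 m and y of sole_yellow_b in the frame of green_board between -0.115 and 0.115 m and z of sole_yellow_b in the frame of green_board between 0 and 0.01 m and z of sole_yellow_b_c0 in the frame of sole_yellow_b below 0.015 m)) and ((x of sole_wood_a in the frame of red_board between -0.07 and 0.07 m and y of sole_wood_a in the frame of red_board between -0.115 and 0.115 m and z of sole_wood_a in the frame of red_board between 0 and 0.01 m and z of sole_wood_a_c0 in the frame of sole_wood_a above 0.015 m) or (x of sole_wood_a in the frame of green_board between -0.07 and 0.07 m and y of sole_wood_a in the frame of green_board between -0.115 and 0.115 m and z of sole_wood_a in the frame of green_board between 0 and 0.01 m and z of sole_wood_a_c0 in the frame of sole_wood_a below 0.015 m)) and ((x of sole_wood_b in the frame of red_board between -0.07 and 0.07 m and y of sole_wood_b in the frame of red_board between -0.115 and 0.115 m and z of sole_wood_b in the frame of red_board between 0 and 0.01 m and z of sole_wood_b_c0 in the frame of sole_wood_b above 0.015 m) or (x of sole_wood_b in the frame of green_board between -0.07 and 0.07 m and y of sole_wood_b in the frame of green_board between -0.115 and 0.115 m and z of sole_wood_b in the frame of green_board between 0 and 0.01 m and z of sole_wood_b_c0 in the frame of sole_wood_b below 0.015 m)) and x of straightedge in the frame of rest between -0.013 and 0.013 m and y of straightedge in the frame of rest between -0.025 and 0.025 m and z of straightedge in the frame of rest between -0.004 and 0.006 m and value of joint trigger below 0.03 rad); the robot touches nothing.
It fails at once if a bystander (jar, cup, tin or sanding block) is shoved more than 40 mm or tipped over (distance of any of jar_blue, jar_red, jar_green, paint_cup, sanding_block, paint_tin from where it was at the start of the episode above 0.04 m or angle between any of jar_blue, jar_red, jar_green, paint_cup, sanding_block, paint_tin's own z axis and vertical above 0.5 rad).
Of sole_blue_a, sole_blue_b only 1 to 1 are there at a start; the rules pass over those that are not, and their reading is None.
Of sole_yellow_a, sole_yellow_b only 1 to 1 are there at a start; the rules pass over those that are not, and their reading is None.
Of sole_wood_a, sole_wood_b, sanding_block only 1 to 1 are there at a start; the rules pass over those that are not, and their reading is None.
At some moment in a run one of sole_blue_a, sole_blue_b, sole_yellow_a, sole_yellow_b, sole_wood_a, sole_wood_b may be knocked a few centimetres aside while the robot is not near it.
It also fails if it takes over 210 s, if anything falls off the work surface, if the arm or the gripper's body presses on something with over 40 N, if the wrist force passes 120 N, or if a joint passes its speed limit or range.

## Working session

There is one attempt and no reset: what is moved stays moved. The work goes in short steps, Python scripts to look and compute and a shell command to move; the robot and the scene stay as the last step left them, time stands still between calls to the robot, and variables do not carry over. Pictures are saved under pics/ and viewed, at most 14 in all, crops included, and the job is handed in when it is done.

```bash
ls; mkdir -p pics; python3 - <<'E'
from plant import bot, imaging, probe_bus
import cv2,numpy as np
o=probe_bus.get_obs();print({k:np.round(v,3).tolist() for k,v in o.items()})
for n in("scene","top"):
    c=imaging.capture(n);cv2.imwrite(f"pics/{n}0.png",c["color"][:,:,::-1])
    np.savez(f"pics/{n}0.npz",**c);print(n,np.round(c["K"],1).tolist(),np.round(c["R"],3).tolist(),np.round(c["t"],1).tolist())
E
```

```text
pics
plant.py
shift.py
{'time': 0.0, 'joint_positions': [-1.36, 0.343, 1.525, -0.0, 1.275, -0.146], 'dq': [0.001, -0.002, 0.001, 0.001, -0.001, 0.0], 'tau': [0.001, -43.124, -24.421, 0.072, 0.056, -0.0], 'tool_pos': [183.311, -491.573, 244.885], 'tcp_rot': [-3.14, -0.0, 0.357], 'contact_force': [0.154, -0.311, 0.352], 'moment': [-0.005, -0.001, 0.002], 'finger_force': 0.0, 'grip_width': 91.844}
scene [[441.8, 0.0, 256.1], [0.0, 441.8, 189.8], [0.0, 0.0, 1.0]] [[-0.51, 0.86, -0.01], [0.74, 0.433, -0.515], [-0.439, -0.27, -0.857]] [294.0, -424.8, 1576.8]
top [[362.0, 0.0, 252.5], [0.0, 362.0, 189.2], [0.0, 0.0, 1.0]] [[-0.018, -1.0, -0.014], [-0.997, 0.018, -0.069], [0.069, 0.013, -0.998]] [36.3, 584.3, 909.0]
```

View pics/top0.png

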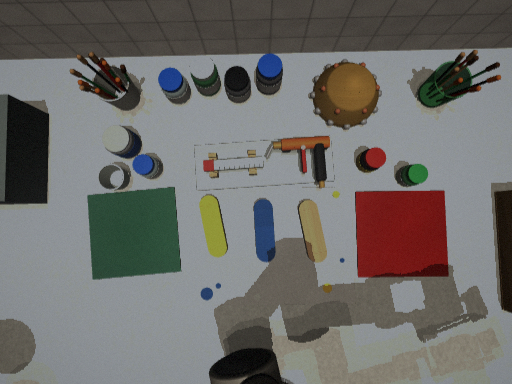

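View pics/scene0.png

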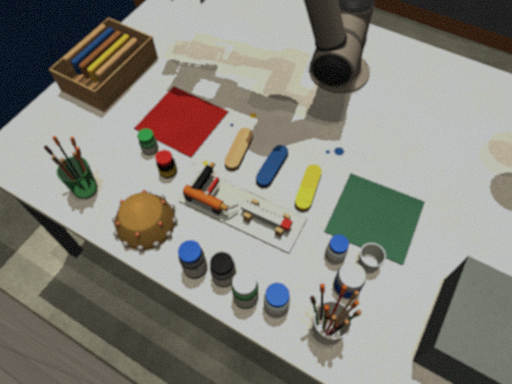

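Top view: yellow sole at (213,225), blue (263,230) and wood (312,230), so there is no sanding block. The straightedge lies at (235,163) with its red end left. The gun handle is at (320,165), the green board at (135,233) and the red board at (402,234). The scene view agrees. Next I'll measure from both views.

```bash
cat > h.py <<'E'
import cv2,numpy as np
from plant import bot, imaging, probe_bus
H={'yellow':((24,120,90),(34,255,255)),'blue':((100,110,40),(125,255,255)),'wood':((10,60,110),(23,190,255)),
'red':((0,150,60),(8,255,255)),'green':((60,60,30),(90,255,255)),'orange':((6,190,120),(14,255,255)),'black':((0,0,0),(179,255,45))}
def cap(n,save=None):
    c=imaging.capture(n)
    if save: cv2.imwrite(save,c["color"][:,:,::-1]); np.savez(save[:-3]+'npz',**c)
    return c
def mask(c,col):
    h=cv2.cvtColor(c["color"],cv2.COLOR_RGB2HSV);m=cv2.inRange(h,*map(np.array,H[col]))
    if col=='red': m|=cv2.inRange(h,np.array((172,150,60)),np.array((179,255,255)))
    return m
def blobs(c,col,amin=30):
    cs,_=cv2.findContours(mask(c,col),cv2.RETR_EXTERNAL,cv2.CHAIN_APPROX_NONE)
    return sorted([k for k in cs if cv2.contourArea(k)>=amin],key=cv2.contourArea,reverse=True)
def ray(c,uv):
    uv=np.atleast_2d(np.asarray(uv,float));p=np.c_[uv,np.ones(len(uv))]
    d=(np.linalg.inv(c["K"])@p.T).T@c["R"];return -c["R"].T@c["t"],d
def plane(c,uv,z):
    o,d=ray(c,uv);return o+d*((z-o[2])/d[:,2])[:,None]
def proj(c,X):
    q=c["K"]@(c["R"]@np.asarray(X,float)+c["t"]);return q[:2]/q[2]
def tri(c1,u1,c2,u2):
    (o1,d1),(o2,d2)=ray(c1,u1),ray(c2,u2);d1,d2=d1[0],d2[0]
    s=np.linalg.lstsq(np.c_[d1,-d2],o2-o1,rcond=None)[0]
    a,b=o1+s[0]*d1,o2+s[1]*d2;return (a+b)/2,np.linalg.norm(a-b)
def foot(c,k,z):
    "min-area rectangle of contour cast on plane z: centre, long side, short side, yaw of long side"
    P=plane(c,k.reshape(-1,2),z)[:,:2].astype(np.float32)
    r=cv2.minAreaRect(P);b=cv2.boxPoints(r);e=[b[1]-b[0],b[2]-b[1]];e.sort(key=np.linalg.norm)
    y=np.arctan2(e[1][1],e[1][0]);y=(y+np.pi/2)%np.pi-np.pi/2
    return np.round(r[0],1),round(float(np.linalg.norm(e[1])),1),round(float(np.linalg.norm(e[0])),1),round(float(y),3)
def load(n): return dict(np.load(n))
E
python3 - <<'E'
from h import *
t=load("pics/top0.npz");s=load("pics/scene0.npz")
for col in H:
    if col=='black':continue
    print(col)
    for n,c in(('t',t),('s',s)):
        for k in blobs(c,col,25)[:6]:
            m=cv2.moments(k);print(' ',n,cv2.contourArea(k),np.round([m['m10']/m['m00'],m['m01']/m['m00']],1),*foot(c,k,22))
E
```

```text
yellow
  t 1027.5 [212.7 225.8] [494.1 128.9] 157.5 47.9 0.193
  s 613.0 [307.8 187. ] [497.6 131.8] 158.6 45.7 0.194
  s 194.0 [107.5  51. ] [ 350.5 -761.1] 213.6 25.0 -0.008
blue
  t 1012.0 [264.  230.1] [479.8  -1.9] 155.1 47.2 0.041
  t 440.0 [269.6  65.3] [909.7 -24.1] 63.7 63.6 1.095
  t 419.0 [169.8  79.2] [877.8 238.7] 61.8 60.9 -0.024
  t 304.0 [142.7 164.1] [655.6 307.8] 52.3 51.9 0.005
  t 95.0 [206.4 293.3] [323.9 146.2] 27.8 27.2 1.561
  t 57.5 [130.9 152.5] [685.5 342.5] 47.8 19.6 -0.974
  s 568.5 [271.4 165.7] [485.4   1.7] 158.6 46.9 0.045
  s 404.5 [276.9 294.7] [828.8 212.3] 60.5 56.7 0.523
  s 375.0 [189.5 251.7] [845.2 -49.3] 65.3 59.7 0.625
  s 276.0 [91.1 46.7] [ 370.3 -828.4] 242.1 57.1 0.175
  s 255.5 [338.8 243.3] [618.2 287.7] 52.8 51.2 -0.341
wood
  t 1411.0 [352.4  89. ] [ 844.6 -240. ] 123.4 112.1 -0.843
  t 572.5 [314.5 227.2] [ 476.9 -125.3] 157.5 46.0 0.202
  t 228.5 [302.8 142.5] [ 701.8 -113.2] 122.3 25.9 -1.547
  t 30.0 [252.5 170.5] [633.1  24.9] 18.0 12.9 1.552
  s 1441.0 [140.3 211.9] [ 818.  -240.4] 145.0 135.4 -1.422
  s 551.5 [238.1 147.7] [ 4
[... 522 characters left out ...]
] 219.1 211.9 1.57
  s 165.0 [163.3 157.7] [ 631.2 -299.4] 55.7 44.2 0.83
  s 66.0 [285.9 223.8] [639.  135.2] 32.8 22.7 0.088
  s 37.0 [212.6 185.2] [ 636.  -113.9] 50.2 10.6 0.054
green
  t 7201.0 [133.5 232.9] [479.8 331.9] 224.8 213.8 -1.494
  t 792.0 [442.   85.8] [ 850.3 -484.9] 160.1 93.6 -0.774
  t 405.5 [414.6 174. ] [ 616.2 -388.6] 64.0 51.3 1.552
  t 124.0 [206.4  80.2] [880. 144.] 68.9 44.3 -1.264
  s 4795.0 [375.7 216.7] [491. 340.] 221.2 211.2 -1.494
  s 609.0 [ 78.3 179.6] [ 813.5 -478.8] 162.3 88.2 1.331
  s 193.0 [145.7 138.1] [ 598.7 -393.5] 74.5 43.5 0.903
  s 32.5 [245.8 296.1] [872.8 144.1] 57.6 22.3 -0.893
orange
  s 237.0 [202.3 196.8] [ 684.  -118.4] 119.1 26.9 -1.528
```

```bash
python3 - <<'E'
from h import *
t=load("pics/top0.npz");s=load("pics/scene0.npz")
def cen(k): m=cv2.moments(k);return np.array([m['m10']/m['m00'],m['m01']/m['m00']])
for nm,col,i,j in(('yellow','yellow',0,0),('blue','blue',0,0),('wood','wood',1,1),('se red','red',2,2),('trigger','red',3,3),('redboard','red',0,0),('green','green',0,0),('barrel','wood',2,5),('jarblue','blue',3,4),('jarred','red',1,1),('jargreen','green',2,2)):
    p,e=tri(t,cen(blobs(t,col,25)[i]),s,cen(blobs(s,col,25)[j]));print(nm,p.round(1),round(e,1))
for c,nm in((t,'t'),(s,'s')):
    for col,i in(('red',0),('green',0)): 
        print(nm,col,foot(c,blobs(c,col)[i],4))
# straightedge body + handle crops
a=cv2.resize(t["color"][120:270,180:345,::-1],None,fx=4.8,fy=4,interpolation=cv2.INTER_CUBIC)
b=t["color"][125:205,185:345,::-1];b=cv2.resize(b,None,fx=5,fy=5,interpolation=cv2.INTER_CUBIC)
d=s["color"][150:250,165:315,::-1];d=cv2.resize(d,None,fx=5,fy=5,interpolation=cv2.INTER_CUBIC)
cv2.imwrite("pics/tc.png",b);cv2.imwrite("pics/sc.png",d)
E
```

```text
yellow [493.1 130.1   9.4] 0.4
blue [479.5  -2.3   6.8] 0.6
wood [ 483.4 -125.8   20.7] 9.4
se red [646.3 137.1  35.9] 1.1
trigger [ 651.  -102.6   50.4] 1.9
redboard [ 463.6 -356.6   -7.7] 5.2
green [476.9 341.7  -4. ] 2.4
barrel [690.6 -82.2  38.7] 46.9
jarblue [646.7 291.   79.2] 1.4
jarred [ 653.5 -273.8   69.2] 2.6
jargreen [ 613.  -375.5   51. ] 1.4
t red (array([ 465.9, -354.6]), 229.1, 218.2, 1.566)
t green (array([479. , 338.1]), 229.2, 217.9, -1.494)
s red (array([ 467.3, -351.7]), 222.6, 215.4, 1.57)
s green (array([480.2, 339.8]), 224.8, 214.6, -1.494)
```

View pics/tc.png

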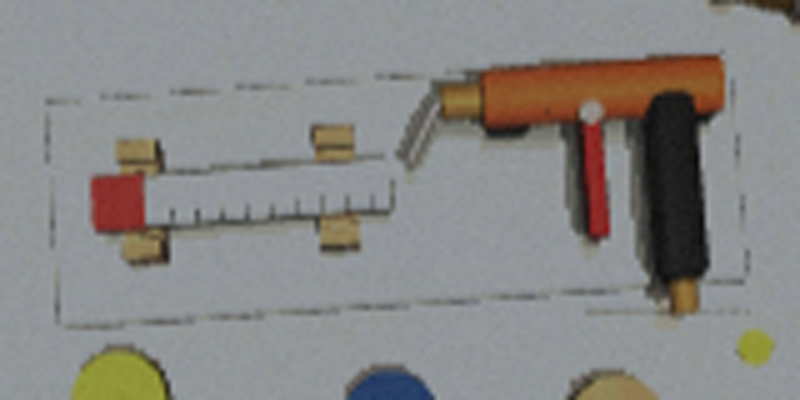

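View pics/sc.png

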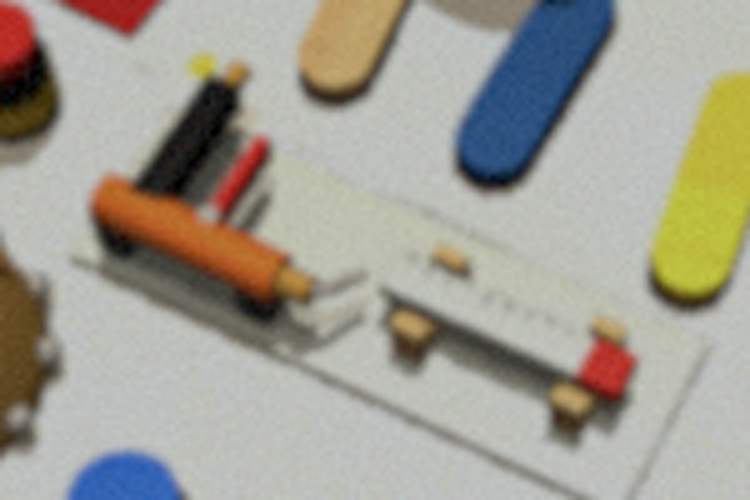

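```bash
cat >> h.py <<'E'
def go(x,y,z,yaw=None):
    "print the shift to a world pose in the tool's axes now (tool down)"
    o=probe_bus.get_obs();p=np.array(o["tool_pos"]);w=o["tcp_rot"][2];yaw=w if yaw is None else yaw
    d=np.array([x,y,z])-p;c,s=np.cos(w),np.sin(w);t=-(yaw-w);t=(t+np.pi)%(2*np.pi)-np.pi
    print('go',np.round([c*d[0]+s*d[1],s*d[0]-c*d[1],-d[2],t],3),'len',round(float(np.linalg.norm(d)),1),'from',p.round(1),round(w,3))
E
python3 - <<'E'
from h import *
t=load("pics/top0.npz")
f=lambda P,z:plane(t,np.array(P)/5+[184.5,124.5],z).round(1)
se=f([(92,177),(92,232),(392,213),(390,157)],44);print('se',se,se.mean(0))
v=se[:2].mean(0)-se[2:].mean(0);print('len',np.linalg.norm(v),'yaw',np.arctan2(v[1],v[0]))
st=f([(47,100),(57,326),(748,282),(733,57)],8);print('station',st,st.mean(0),)
for a,b in((0,1),(1,2),(2,3),(3,0)):v=st[a]-st[b];print(np.linalg.norm(v).round(1),np.arctan2(v[1],v[0]).round(3))
print('handle top',f([(672,110),(683,265)],64),'trig',f([(605,235),(592,120)],58),'barrel',f([(483,95),(725,80)],55))
go(640,75,250,1.63)
E
```

```text
se [[659.7 149.2  44. ]
 [631.8 149.4  44. ]
 [638.5  -1.6  44. ]
 [666.9  -1.2  44. ]] [649.225  73.95   44.   ]
len 150.86017532801694 yaw 1.6168817880090136
station [[ 706.6  178.     8. ]
 [ 587.3  173.5    8. ]
 [ 603.6 -186.4    8. ]
 [ 722.  -182.4    8. ]] [654.875  -4.325   8.   ]
119.4 0.038
360.3 1.616
118.5 -3.108
360.7 -1.528
handle top [[ 684.2 -140.    64. ]
 [ 607.6 -143.1   64. ]] trig [[ 623.7 -106.2   58. ]
 [ 681.1 -101.4   58. ]] barrel [[ 695.4  -47.9   55. ]
 [ 700.4 -168.3   55. ]]
go [ 625.803 -371.387   -5.08    -1.273] len 727.7 from [ 183.3 -491.6  244.9] 0.357
```

```bash
python3 shift.py '[{"aperture":92,"x":52,"y":-31},{"aperture":92,"x":104,"y":-62},{"aperture":92,"x":156,"y":-93},{"aperture":92,"x":208,"y":-123},{"aperture":92,"x":260,"y":-154}]'; python3 shift.py '[{"aperture":92,"x":52,"y":-31},{"aperture":92,"x":104,"y":-62},{"aperture":92,"x":156,"y":-93},{"aperture":92,"x":208,"y":-123},{"aperture":92,"x":260,"y":-154}]'; python3 shift.py '[{"aperture":92,"x":52,"y":-31,"spin":-0.18},{"aperture":92,"x":106,"y":-63,"spin":-0.36},{"aperture":92,"x":106,"y":-63,"spin":-0.54},{"aperture":92,"x":106,"y":-63,"spin":-0.72},{"aperture":92,"x":106,"y":-63,"spin":-0.9}]'; python3 shift.py '[{"aperture":92,"spin":-0.18},{"aperture":92,"z":50,"spin":-0.36},{"aperture":92,"z":50,"spin":-0.36},{"aperture":92,"z":50,"spin":-0.36}]'
python3 - <<'E'
from h import *
c=cap("wrist","pics/w1.png")
print(np.round(c["R"],2).tolist(),np.round(-c["R"].T@c["t"],1))
go(649.2,74,100,1.612)
E
```

```text
time: 0.72
tool_pos: [374.1, -255.1, 245.4]
tcp_rot: [-3.142, 0.0, 0.356]
contact_force: [0.4, 0.0, -0.0]
grip_width: 91.9
finger_force: 0.0
time: 1.35
tool_pos: [564.0, -20.0, 245.2]
tcp_rot: [3.142, 0.001, 0.357]
contact_force: [0.7, -1.7, 0.2]
grip_width: 91.9
finger_force: 0.0
time: 1.98
tool_pos: [640.2, 74.7, 244.6]
tcp_rot: [-3.14, 0.001, 1.263]
contact_force: [-0.6, 1.0, -0.8]
grip_width: 91.8
finger_force: 0.0
time: 2.48
tool_pos: [640.9, 74.3, 196.6]
tcp_rot: [3.141, 0.0, 1.613]
contact_force: [1.3, 1.4, -0.2]
grip_width: 91.4
finger_force: 0.0
[[1.0, 0.04, 0.0], [0.04, -0.96, 0.26], [0.01, -0.26, -0.96]] [637.7 145.2 336.8]
go [-6.9100e-01  7.9120e+00  9.7313e+01  2.0000e-03] len 97.6 from [641.3  74.3 197.3] 1.614
```

View pics/w1.png

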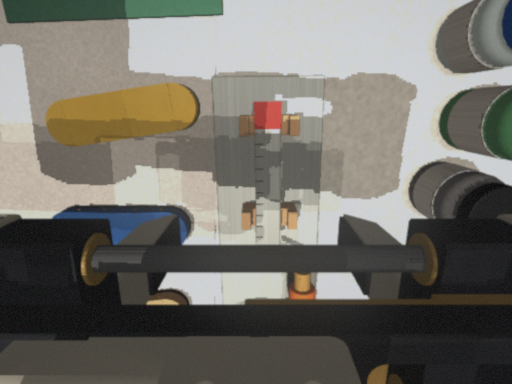

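The wrist view shows the red end at (268,115), with supports either side at rows 125 and 215. I'll check its height across the top and wrist views.

```bash
python3 - <<'E'
from h import *
c=load("pics/w1.npz");t=load("pics/top0.npz")
cen=lambda k:(lambda m:np.array([m['m10']/m['m00'],m['m01']/m['m00']]))(cv2.moments(k))
k=min(blobs(c,'red',100),key=lambda k:np.linalg.norm(cen(k)-[268,115]));print(cen(k),foot(c,k,44))
print(tri(t,[208.4,165.4],c,cen(k)))
E
```

```text
[267.47222222 114.97333333] (array([646.8, 137. ]), 24.5, 23.5, 0.043)
(array([646.87313296, 136.5258966 ,  35.06531041]), np.float64(0.33834599148274364))
```

```bash
python3 shift.py '[{"aperture":60,"y":8,"z":50},{"aperture":60,"y":8,"z":80},{"aperture":60,"y":8,"z":80},{"aperture":60,"y":8,"z":80}]'|tail -5; 
python3 - <<'E'
from h import *
a=load("pics/w1.npz");c=cap("wrist","pics/w2.png")
cen=lambda k:(lambda m:np.array([m['m10']/m['m00'],m['m01']/m['m00']]))(cv2.moments(k))
u=proj(c,[646.8,137,44]);k=min(blobs(c,'red',100),key=lambda k:np.linalg.norm(cen(k)-u));print(u,cen(k),foot(c,k,44))
print(tri(a,[267.5,115],c,cen(k)))
go(649.3,74.3,52.5,1.612)
E
```

```text
tool_pos: [649.8, 74.7, 118.0]
tcp_rot: [3.138, 0.0, 1.616]
contact_force: [-1.0, -0.8, 0.3]
grip_width: 60.6
finger_force: 0.0
[258.25419662 117.95136887] [257.93639427 118.02499298] (array([646.6, 136.4]), 25.9, 24.3, 0.046)
(array([646.62832994, 136.89188461,  46.54481433]), np.float64(0.3207101818283966))
go [-3.8000e-01 -5.4700e-01  6.5748e+01  4.0000e-03] len 65.8 from [649.8  74.7 118.2] 1.616
```

```bash
python3 shift.py '[{"aperture":60,"z":40},{"aperture":60,"z":65.5},{"aperture":60,"z":65.5},{"aperture":20,"z":65.5},{"aperture":20,"z":65.5}]'|tail -6; python3 shift.py '[{"aperture":15},{"aperture":15},{"aperture":15},{"aperture":15}]'|tail -6
python3 shift.py '[{"aperture":15,"z":-30},{"aperture":15,"z":-90},{"aperture":15,"z":-90},{"aperture":15,"z":-90}]'|tail -6
python3 - <<'E'
from h import *
cap("wrist","pics/w3.png");go(481,0,100,0.043)
E
```

```text
time: 3.7
tool_pos: [649.5, 74.7, 52.1]
tcp_rot: [3.138, 0.0, 1.617]
contact_force: [0.5, -0.6, -0.4]
grip_width: 45.2
finger_force: 0.0
time: 4.2
tool_pos: [648.8, 74.7, 50.7]
tcp_rot: [3.14, 0.0, 1.617]
contact_force: [0.0, 0.3, 5.4]
grip_width: 25.6
finger_force: 30.0
time: 4.7
tool_pos: [647.7, 74.7, 139.0]
tcp_rot: [-3.14, 0.0, 1.617]
contact_force: [0.3, 1.0, -1.7]
grip_width: 25.8
finger_force: 30.0
go [ -66.965 -169.527   38.164    1.574] len 186.2 from [647.3  74.7 138.2] 1.617
```

View pics/w3.png

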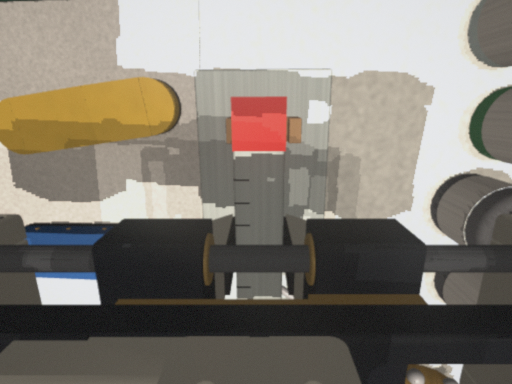

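```bash
python3 shift.py '[{"aperture":15,"x":-13,"y":-50,"z":-20},{"aperture":15,"x":-25,"y":-100,"z":-20,"spin":0.18},{"aperture":15,"x":-38,"y":-150,"z":-20,"spin":0.36},{"aperture":15,"x":-50,"y":-200,"z":-20,"spin":0.54},{"aperture":15,"x":-63,"y":-250,"z":-20,"spin":0.72}]'|tail -6; python3 shift.py '[{"aperture":15,"spin":0.18},{"aperture":15,"spin":0.36},{"aperture":15,"spin":0.54},{"aperture":15,"spin":0.72},{"aperture":15,"spin":0.85}]'|tail -6
python3 - <<'E'
from h import *
c=cap("wrist","pics/w4.png");
for col in('blue','red'):
  for k in blobs(c,col,200)[:2]:print(col,cv2.boundingRect(k),foot(c,k,22))
go(482,0,100,0.043)
E
```

```text
time: 5.38
tool_pos: [398.8, 0.2, 158.5]
tcp_rot: [-3.139, 0.002, 0.891]
contact_force: [-0.1, -0.4, -1.2]
grip_width: 25.4
finger_force: 30.0
time: 6.0
tool_pos: [400.4, 0.4, 158.6]
tcp_rot: [-3.141, 0.004, 0.042]
contact_force: [-0.7, -0.2, -2.1]
grip_width: 25.4
finger_force: 30.0
blue (238, 0, 55, 111) (array([ 5.112e+02, -1.000e-01]), 88.5, 46.9, 0.043)
red (232, 97, 54, 54) (array([454.1,   3.2]), 49.0, 47.5, -1.504)
red (480, 104, 32, 121) (array([ 423.4, -238.2]), 117.0, 29.0, 0.01)
go [ 8.1438e+01  3.4770e+00  5.8601e+01 -6.0000e-03] len 100.4 from [4.005e+02 4.000e-01 1.586e+02] 0.037
```

View pics/w4.png

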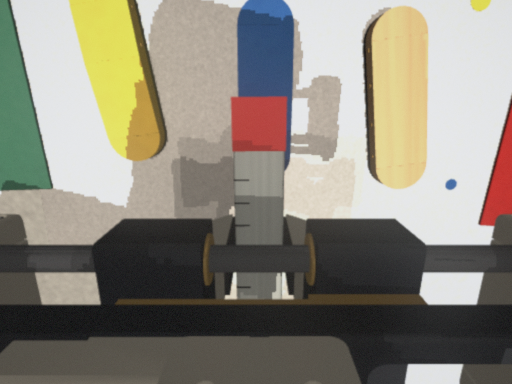

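The wrist view shows the blue sole running up from row 170, its far end at (265,0), centred under the bar. The yellow sole is at (120,80), the wood sole at (398,97).

```bash
python3 shift.py '[{"aperture":15,"x":40,"y":2},{"aperture":15,"x":79.5,"y":4.7,"z":50},{"aperture":15,"x":79.5,"y":4.7,"z":106},{"aperture":15,"x":79.5,"y":4.7,"z":106},{"aperture":15,"x":79.5,"y":4.7,"z":106}]'|tail -6; python3 shift.py '[{"aperture":15,"z":2},{"aperture":15,"z":4},{"aperture":15,"z":4}]'|tail -6;python3 shift.py '[{"aperture":15,"z":1},{"aperture":15,"z":2},{"aperture":15,"z":2}]'|tail -6
```

```text
time: 6.68
tool_pos: [480.7, -0.6, 54.5]
tcp_rot: [-3.141, 0.001, 0.048]
contact_force: [-0.0, -0.2, -0.7]
grip_width: 25.5
finger_force: 30.0
time: 7.05
tool_pos: [481.3, -0.7, 50.7]
tcp_rot: [3.141, -0.001, 0.047]
contact_force: [-0.1, 0.4, -1.2]
grip_width: 25.4
finger_force: 30.0
time: 7.42
tool_pos: [481.1, -0.7, 47.9]
tcp_rot: [3.142, 0.0, 0.047]
contact_force: [0.1, 0.5, 0.1]
grip_width: 26.0
finger_force: 30.0
```

```bash
python3 shift.py '[{"aperture":15,"z":1},{"aperture":15,"z":1}]'|tail -6; python3 shift.py '[{"aperture":15,"z":1},{"aperture":15,"z":1}]'|tail -6;python3 shift.py '[{"aperture":15,"z":1},{"aperture":15,"z":1}]'|tail -6
```

```text
time: 7.68
tool_pos: [481.1, -0.7, 46.9]
tcp_rot: [3.142, 0.0, 0.047]
contact_force: [-0.7, -0.3, -0.9]
grip_width: 25.6
finger_force: 30.0
time: 7.92
tool_pos: [481.1, -0.7, 45.9]
tcp_rot: [3.142, 0.0, 0.047]
contact_force: [-0.1, -0.4, -1.0]
grip_width: 25.8
finger_force: 30.0
time: 8.18
tool_pos: [481.3, -0.7, 45.3]
tcp_rot: [3.141, -0.0, 0.047]
contact_force: [-1.1, 0.3, 3.8]
grip_width: 25.7
finger_force: 32.4
```

```bash
python3 shift.py '[{"aperture":36},{"aperture":36},{"aperture":36,"z":-40},{"aperture":36,"z":-80},{"aperture":36,"z":-80}]'|tail -6; python3 shift.py '[{"aperture":0,"x":-60,"z":-40},{"aperture":0,"x":-80,"z":-55},{"aperture":0,"x":-80,"z":-55},{"aperture":0,"x":-80,"z":-55}]'|tail -6
python3 - <<'E'
from h import *
c=cap("wrist","pics/w5.png");
for col in('blue','red'):
  for k in blobs(c,col,200)[:2]:print(col,cv2.boundingRect(k),foot(c,k,22),foot(c,k,37))
E
```

```text
time: 8.8
tool_pos: [482.8, -0.9, 127.4]
tcp_rot: [3.14, -0.006, 0.047]
contact_force: [-0.2, 0.8, -0.3]
grip_width: 35.8
finger_force: 0.0
time: 9.3
tool_pos: [401.7, -4.5, 179.3]
tcp_rot: [3.142, 0.0, 0.047]
contact_force: [0.9, -0.0, -0.5]
grip_width: 2.3
finger_force: 0.0
blue (275, 12, 11, 125) (array([499.3, -19.9]), 111.0, 9.2, 0.062) (array([498. , -18.9]), 105.4, 8.7, 0.062)
blue (235, 15, 9, 86) (array([513.6,  19.3]), 73.8, 7.5, 0.056) (array([511.5,  18.3]), 70.1, 7.1, 0.056)
red (462, 17, 50, 204) (array([ 462.6, -251.1]), 196.5, 51.9, 0.006) (array([ 463.1, -238.5]), 186.6, 49.3, 0.006)
red (244, 1, 31, 33) (array([549.6,   2.4]), 27.4, 26.0, -1.523) (array([545.7,   2.3]), 26.0, 24.7, -1.523)
```

View pics/w5.png

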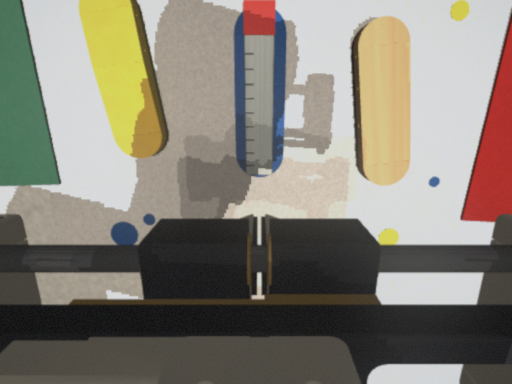

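The wrist view shows the straightedge lying on blue, red end at (259,17) and centred over the sole. Pressing the red end now.

```bash
python3 shift.py '[{"aperture":0,"x":60,"z":40},{"aperture":0,"x":120,"z":80},{"aperture":0,"x":135.5,"z":117},{"aperture":0,"x":135.5,"z":117},{"aperture":0,"x":135.5,"z":117}]'|sed -n '2p;4p'; for i in 1; do python3 shift.py '[{"aperture":0,"z":1.5},{"aperture":0,"z":1.5}]'|sed -n '2p;4p'; python3 shift.py '[{"aperture":0,"z":1},{"aperture":0,"z":1}]'|sed -n '2p;4p';python3 shift.py '[{"aperture":0,"z":1},{"aperture":0,"z":1}]'|sed -n '2p;4p';python3 shift.py '[{"aperture":0,"z":1},{"aperture":0,"z":1}]'|sed -n '2p;4p';python3 shift.py '[{"aperture":0,"z":1},{"aperture":0,"z":1}]'|sed -n '2p;4p'; done
```

```text
tool_pos: [536.4, 2.1, 61.1]
contact_force: [-0.3, 0.2, 0.4]
tool_pos: [536.3, 1.9, 61.6]
contact_force: [-0.0, -0.2, -0.3]
tool_pos: [536.6, 1.8, 60.7]
contact_force: [-0.3, 0.3, 0.0]
tool_pos: [536.6, 1.9, 59.5]
contact_force: [-0.2, -0.0, -0.4]
tool_pos: [536.6, 1.9, 58.4]
contact_force: [0.2, -0.1, -0.2]
tool_pos: [536.6, 1.9, 57.4]
contact_force: [-0.5, 0.5, 1.2]
```

```bash
python3 shift.py '[{"aperture":0,"z":1},{"aperture":0,"z":1}]'|sed -n '2p;4p'; python3 shift.py '[{"aperture":0,"z":1},{"aperture":0,"z":1}]'|sed -n '2p;4p';python3 shift.py '[{"aperture":0,"z":1},{"aperture":0,"z":1}]'|sed -n '2p;4p'
```

```text
tool_pos: [536.7, 1.9, 57.1]
contact_force: [-1.5, 0.5, 5.4]
tool_pos: [536.8, 1.9, 56.9]
contact_force: [-3.3, -0.4, 13.1]
tool_pos: [536.8, 1.9, 56.7]
contact_force: [-5.8, 0.6, 20.3]
```

```bash
python3 shift.py '[{"aperture":0,"z":-20},{"aperture":0,"x":-40,"z":-20},{"aperture":0,"x":-100,"z":-20},{"aperture":0,"x":-110,"z":-10},{"aperture":0,"x":-110,"z":-9}]'|sed -n '2p;4p'; python3 shift.py '[{"aperture":0},{"aperture":0}]'|sed -n '2p;4p'; python3 shift.py '[{"aperture":0,"z":1},{"aperture":0,"z":1}]'|sed -n '2p;4p';python3 shift.py '[{"aperture":0,"z":1},{"aperture":0,"z":1}]'|sed -n '2p;4p';python3 shift.py '[{"aperture":0,"z":1},{"aperture":0,"z":1}]'|sed -n '2p;4p';python3 shift.py '[{"aperture":0,"z":1},{"aperture":0,"z":1}]'|sed -n '2p;4p';python3 shift.py '[{"aperture":0,"z":1},{"aperture":0,"z":1}]'|sed -n '2p;4p'
```

```text
tool_pos: [425.9, -3.2, 63.4]
contact_force: [0.1, -0.9, -0.7]
tool_pos: [427.8, -3.4, 63.7]
contact_force: [-0.1, -1.1, 0.7]
tool_pos: [426.9, -3.2, 62.4]
contact_force: [0.3, -0.1, -0.2]
tool_pos: [426.7, -3.2, 61.4]
contact_force: [-0.2, -0.2, 0.4]
tool_pos: [426.7, -3.3, 60.4]
contact_force: [0.4, -0.5, 0.5]
tool_pos: [426.7, -3.3, 59.4]
contact_force: [0.8, -0.5, 0.3]
tool_pos: [426.7, -3.2, 58.4]
contact_force: [0.6, 0.2, -1.0]
```

```bash
python3 shift.py '[{"aperture":0,"z":1},{"aperture":0,"z":1}]'|sed -n '2p;4p'; python3 shift.py '[{"aperture":0,"z":1},{"aperture":0,"z":1}]'|sed -n '2p;4p'; python3 shift.py '[{"aperture":0,"z":1},{"aperture":0,"z":1}]'|sed -n '2p;4p';python3 shift.py '[{"aperture":0,"z":1},{"aperture":0,"z":1}]'|sed -n '2p;4p'
```

```text
tool_pos: [426.7, -3.3, 57.4]
contact_force: [0.9, -0.5, 0.0]
tool_pos: [426.7, -3.3, 56.4]
contact_force: [-0.0, 0.4, -0.5]
tool_pos: [426.8, -3.3, 55.9]
contact_force: [-2.4, 0.6, 5.8]
tool_pos: [426.8, -3.3, 55.7]
contact_force: [-4.7, 1.5, 17.0]
```

```bash
python3 shift.py '[{"aperture":0,"z":-40},{"aperture":0,"x":-15,"z":-90},{"aperture":0,"x":-25,"z":-124},{"aperture":0,"x":-25,"z":-126},{"aperture":0,"x":-25,"z":-126}]'|sed -n '2p;4p'; 
python3 - <<'E'
from h import *
c=cap("wrist","pics/w6.png");a=load("pics/w5.npz")
for q in(a,c):
  print(np.round(-q["R"].T@q["t"],1))
  k=min(blobs(q,'red',200),key=lambda k:abs(cv2.boundingRect(k)[0]-244));x,y,w,h=cv2.boundingRect(k);print((x,y,w,h))
  r=k.reshape(-1,2);m=r[:,1].max();print('near edge on z=37',plane(q,[[np.median(r[r[:,1]>=m-1][:,0]),m]],37),'width',cv2.minAreaRect(k)[1])
go(482,-0.4,47.5,0.047)
E
```

```text
tool_pos: [401.6, -4.4, 180.0]
contact_force: [0.1, 0.2, 0.8]
[472.2  -0.9 319.4]
(244, 1, 31, 33)
near edge on z=37 [[533.32569782   1.62870278  37.        ]] width (32.0, 30.0)
[472.1  -0.8 320.2]
(244, 1, 31, 34)
near edge on z=37 [[532.61878104   1.71255833  37.        ]] width (33.0, 30.0)
go [ 80.684  -0.182 132.043  -0.   ] len 154.7 from [401.4  -4.3 179.5] 0.047
```

```bash
cat >> h.py <<'E'
def cen(k): m=cv2.moments(k);return np.array([m['m10']/m['m00'],m['m01']/m['m00']])
def redend(guess):
    c=cap("wrist");u=proj(c,guess);k=min(blobs(c,'red',150),key=lambda k:np.linalg.norm(cen(k)-u))
    print(cv2.boundingRect(k),cv2.contourArea(k));return c,cen(k)
E
python3 shift.py '[{"aperture":0,"x":20},{"aperture":0,"x":20},{"aperture":0,"x":20}]'|sed -n '2p;4p'
python3 - <<'E'
from h import *
import pickle
pickle.dump(redend([545,2,38]),open('/tmp/a.pkl','wb'))
E
python3 shift.py '[{"aperture":36,"x":60.7},{"aperture":36,"x":60.7},{"aperture":36,"x":60.7},{"aperture":36,"x":60.7}]'|sed -n '2p;4p'
python3 - <<'E'
from h import *
import pickle
a,u=pickle.load(open('/tmp/a.pkl','rb'));c,v=redend([545,2,38]);print(u,v,tri(a,u,c,v))
go(482,-0.4,47.5,0.047)
E
```

```text
tool_pos: [420.8, -3.3, 179.5]
contact_force: [-0.1, -0.4, -0.0]
(245, 26, 30, 32) 896.5
tool_pos: [481.3, -0.6, 180.5]
contact_force: [0.6, 0.2, -0.6]
(246, 101, 28, 28) 711.5
[259.46086633  41.46030861] [259.2682127  114.39494027] (array([544.06642607,   2.05025299,  43.71738352]), np.float64(0.10792699353135543))
go [  0.564  -0.208 133.209  -0.   ] len 133.2 from [481.4  -0.6 180.7] 0.047
```

Blue's red end stands at 43.7 mm, matching a tipped bar exactly, and the pressed heights fit too, so **blue is humped**. Now the yellow one.

```bash
python3 shift.py '[{"aperture":36,"x":0.5,"z":50},{"aperture":36,"x":0.5,"z":100},{"aperture":36,"x":0.5,"z":133},{"aperture":36,"x":0.5,"z":133},{"aperture":36,"x":0.5,"z":133}]'|sed -n '2p;4p'; python3 shift.py '[{"aperture":15},{"aperture":15},{"aperture":15},{"aperture":15},{"aperture":15}]'|sed -n '2p;4,5p'; python3 shift.py '[{"aperture":15,"z":-30},{"aperture":15,"z":-80},{"aperture":15,"z":-110},{"aperture":15,"z":-110}]'|sed -n '2p;4,5p'
python3 - <<'E'
from h import *
go(421,116,157,0.193)
E
```

```text
tool_pos: [482.6, -0.7, 47.8]
contact_force: [-0.1, -0.1, 0.3]
tool_pos: [483.0, -0.7, 47.9]
contact_force: [-1.5, -0.5, 6.3]
grip_width: 25.9
tool_pos: [484.1, -0.8, 159.4]
contact_force: [0.4, -1.0, -1.3]
grip_width: 25.5
go [ -57.54  -119.592    2.381   -0.146] len 132.7 from [484.1  -0.8 159.4] 0.047
```

```bash
python3 shift.py '[{"aperture":15,"x":-20,"y":-50,"spin":-0.07},{"aperture":15,"x":-45,"y":-90,"spin":-0.146},{"aperture":15,"x":-57.5,"y":-119.5,"z":2,"spin":-0.146},{"aperture":15,"x":-57.5,"y":-119.5,"z":2,"spin":-0.146},{"aperture":15,"x":-57.5,"y":-119.5,"z":2,"spin":-0.146}]'|sed -n '2,4p'
python3 - <<'E'
from h import *
c=cap("wrist","pics/w7.png");
for col in('yellow','red'):
  for k in blobs(c,col,200)[:3]:print(col,cv2.boundingRect(k),foot(c,k,22))
E
```

```text
tool_pos: [419.7, 115.8, 154.7]
tcp_rot: [3.141, 0.001, 0.193]
contact_force: [-0.1, -1.3, -1.3]
red (232, 99, 55, 55) (array([470.9, 125.7]), 49.2, 48.4, -1.377)
```

View pics/w7.png

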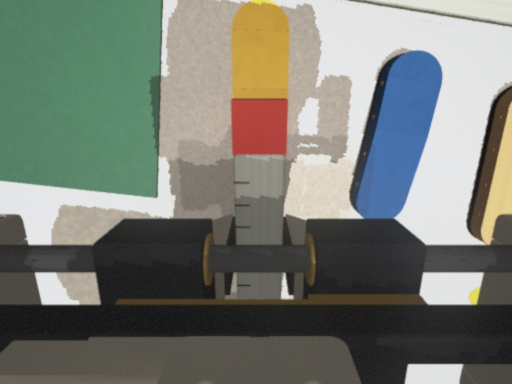

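Yellow lies straight under the bar, with its far end at (261,3) and its sides at columns 233 and 289 near row 60.

```bash
python3 - <<'E'
from h import *
c=load("pics/w7.npz")
P=plane(c,[[261,2.5],[261,60]],22);print(P)
d=np.array([np.cos(.193),np.sin(.193)]);print('centre',P[0,:2]-80*d, 'lateral', P[1,:2]+d*(0))
k=[b for b in blobs(c,'blue',500)][0];print(foot(c,k,22))
go(495,129.9,52,0.193)
E
```

```text
[[569.53314911 143.38097663  22.        ]
 [526.52643722 134.83545691  22.        ]]
centre [491.01848989 128.03665236] lateral [526.52643722 134.83545691]
(array([482.3,  -1. ]), 155.5, 54.1, 0.08)
go [ 7.63500e+01  1.96000e-01  1.02868e+02 -1.00000e-03] len 128.1 from [420.  115.5 154.9] 0.192
```

```bash
python3 shift.py '[{"aperture":15,"x":40},{"aperture":15,"x":75,"z":50},{"aperture":15,"x":75,"z":103},{"aperture":15,"x":75,"z":103},{"aperture":15,"x":75,"z":103}]'|sed -n '2p;4p'; python3 shift.py '[{"aperture":15,"z":2},{"aperture":15,"z":4},{"aperture":15,"z":4}]'|sed -n '2p;4p';python3 shift.py '[{"aperture":15,"z":1},{"aperture":15,"z":1}]'|sed -n '2p;4p';python3 shift.py '[{"aperture":15,"z":1},{"aperture":15,"z":1}]'|sed -n '2p;4p'
```

```text
tool_pos: [493.6, 129.8, 53.0]
contact_force: [0.1, 0.5, -1.2]
tool_pos: [493.5, 130.4, 49.0]
contact_force: [-0.3, 0.1, -1.3]
tool_pos: [493.4, 130.5, 47.5]
contact_force: [1.3, 0.9, -1.4]
tool_pos: [493.4, 130.4, 46.4]
contact_force: [0.2, -0.5, -0.4]
```

```bash
python3 shift.py '[{"aperture":15,"z":1},{"aperture":15,"z":1}]'|sed -n '2p;4p';python3 shift.py '[{"aperture":15,"z":1},{"aperture":15,"z":1}]'|sed -n '2p;4p';python3 shift.py '[{"aperture":15,"z":1},{"aperture":15,"z":1}]'|sed -n '2p;4p'
```

```text
tool_pos: [493.5, 130.4, 45.5]
contact_force: [-0.3, -0.3, 0.3]
tool_pos: [493.6, 130.4, 45.2]
contact_force: [-1.9, -0.9, 6.6]
tool_pos: [493.6, 130.4, 45.2]
contact_force: [-5.4, -1.6, 17.5]
```

```bash
python3 shift.py '[{"aperture":36,"z":-2},{"aperture":36,"z":-2},{"aperture":36,"z":-40},{"aperture":36,"z":-90},{"aperture":36,"z":-136}]'|sed -n '2p;4,5p'; python3 shift.py '[{"aperture":0},{"aperture":0}]'|sed -n '2p;4p'
python3 - <<'E'
from h import *
import pickle
pickle.dump(redend([554.6,142,38]),open('/tmp/a.pkl','wb'))
E
python3 shift.py '[{"aperture":0,"x":-60},{"aperture":0,"x":-60},{"aperture":0,"x":-60},{"aperture":0,"x":-60}]'|sed -n '2p;4p'
python3 - <<'E'
from h import *
import pickle
a,u=pickle.load(open('/tmp/a.pkl','rb'));c,v=redend([554.6,142,38]);p,e=tri(a,u,c,v);print(u,v,p,e)
d=np.array([np.cos(.193),np.sin(.193)]);s=p[:2]-62.4*d;print('SE centre',s)
q=s+55*d;go(q[0],q[1],61,0.193)
cv2.imwrite("pics/w8.png",c["color"][:,:,::-1])
E
```

```text
tool_pos: [493.3, 130.4, 180.7]
contact_force: [1.2, 0.1, 0.2]
grip_width: 36.2
tool_pos: [492.9, 130.4, 178.7]
contact_force: [-0.2, -0.1, -0.1]
(245, 100, 29, 29) 779.0
tool_pos: [435.7, 119.0, 179.3]
contact_force: [0.2, -1.2, 0.5]
(244, 29, 31, 32) 896.0
[258.96469833 113.97111682] [258.57924107  44.54631696] [554.96465664 142.51545548  43.3382278 ] 0.21480363718992204
SE centre [493.72322245 130.54688255]
go [114.258  -0.194 118.352  -0.   ] len 164.5 from [435.6 119.  179.4] 0.193
```

```bash
python3 shift.py '[{"aperture":0,"x":60,"z":40},{"aperture":0,"x":114,"z":80},{"aperture":0,"x":114,"z":118},{"aperture":0,"x":114,"z":118},{"aperture":0,"x":114,"z":118}]'|sed -n '2p;4p'; python3 shift.py '[{"aperture":0,"z":2},{"aperture":0,"z":2}]'|sed -n '2p;4p';python3 shift.py '[{"aperture":0,"z":1},{"aperture":0,"z":1}]'|sed -n '2p;4p'; python3 shift.py '[{"aperture":0,"z":1},{"aperture":0,"z":1}]'|sed -n '2p;4p';python3 shift.py '[{"aperture":0,"z":1},{"aperture":0,"z":1}]'|sed -n '2p;4p'; python3 shift.py '[{"aperture":0,"z":0.5},{"aperture":0,"z":0.5}]'|sed -n '2p;4p'
```

```text
tool_pos: [546.7, 140.8, 60.9]
contact_force: [0.5, -0.4, 0.1]
tool_pos: [546.3, 140.8, 59.8]
contact_force: [-0.4, 0.5, -0.1]
tool_pos: [546.5, 140.8, 58.7]
contact_force: [0.4, -0.4, 0.5]
tool_pos: [546.5, 140.7, 57.5]
contact_force: [-0.5, -0.3, 0.5]
tool_pos: [546.6, 140.8, 57.2]
contact_force: [-0.9, 0.9, 6.2]
tool_pos: [546.6, 140.8, 57.1]
contact_force: [-3.3, -0.6, 10.4]
```

```bash
python3 shift.py '[{"aperture":0,"z":0.5},{"aperture":0,"z":-20},{"aperture":0,"x":-55,"z":-20},{"aperture":0,"x":-110,"z":-10},{"aperture":0,"x":-110,"z":-5}]'|sed -n '2p;4p'; python3 shift.py '[{"aperture":0,"z":2},{"aperture":0,"z":2}]'|sed -n '2p;4p'; python3 shift.py '[{"aperture":0,"z":1},{"aperture":0,"z":1}]'|sed -n '2p;4p';python3 shift.py '[{"aperture":0,"z":1},{"aperture":0,"z":1}]'|sed -n '2p;4p';python3 shift.py '[{"aperture":0,"z":1},{"aperture":0,"z":1}]'|sed -n '2p;4p';python3 shift.py '[{"aperture":0,"z":1},{"aperture":0,"z":1}]'|sed -n '2p;4p'
```

```text
tool_pos: [432.6, 119.1, 59.9]
contact_force: [1.1, -0.2, 0.0]
tool_pos: [440.1, 119.8, 59.2]
contact_force: [0.4, 0.2, -0.5]
tool_pos: [438.9, 119.7, 57.9]
contact_force: [-0.0, 0.7, 0.3]
tool_pos: [438.5, 119.7, 56.9]
contact_force: [0.4, -0.6, -0.1]
tool_pos: [438.6, 119.7, 56.0]
contact_force: [0.3, -0.2, 0.3]
tool_pos: [438.6, 119.7, 55.7]
contact_force: [-2.3, 0.8, 8.8]
```

Yellow gives 57.2 mm and 55.8 mm with the red end raised to 43 mm, so **yellow is humped** too. Picking the bar up again for the wood sole.

```bash
python3 shift.py '[{"aperture":0,"z":0.5},{"aperture":0,"z":0.5},{"aperture":0,"z":-40},{"aperture":36,"x":55,"z":-50},{"aperture":36,"x":56,"z":-50}]'|sed -n '2p;4p'; python3 shift.py '[{"aperture":36,"z":10},{"aperture":36,"z":10},{"aperture":36,"z":10}]'|sed -n '2p;4p'
python3 - <<'E'
from h import *
go(493.7,130.5,47.5,0.193)
E
```

```text
tool_pos: [497.4, 130.9, 106.5]
contact_force: [-1.1, 0.1, 0.5]
tool_pos: [492.5, 130.3, 94.4]
contact_force: [0.6, 0.2, 0.4]
go [ 1.2310e+00  1.4000e-02  4.6918e+01 -0.0000e+00] len 46.9 from [492.5 130.3  94.4] 0.193
```

```bash
python3 shift.py '[{"aperture":36,"x":1,"z":30},{"aperture":36,"x":1,"z":47},{"aperture":36,"x":1,"z":47},{"aperture":15,"x":1,"z":47},{"aperture":15,"x":1,"z":47}]'|sed -n '2p;4,5p'; python3 shift.py '[{"aperture":15},{"aperture":15,"z":-40},{"aperture":15,"z":-110},{"aperture":15,"z":-110}]'|sed -n '2p;4,6p'
python3 - <<'E'
from h import *
go(404,-137,157,0.19)
E
```

```text
tool_pos: [494.8, 130.6, 48.8]
contact_force: [0.3, 0.2, 0.9]
grip_width: 25.7
tool_pos: [496.7, 130.9, 162.3]
contact_force: [0.5, -0.4, -1.0]
grip_width: 25.7
finger_force: 30.0
go [-1.42379e+02  2.45193e+02  5.30300e+00  3.00000e-03] len 283.6 from [496.7 130.9 162.3] 0.193
```

```bash
python3 shift.py '[{"aperture":15,"x":-30,"y":50,"z":5},{"aperture":15,"x":-58,"y":100,"z":5},{"aperture":15,"x":-86,"y":150,"z":5},{"aperture":15,"x":-114,"y":198,"z":5},{"aperture":15,"x":-142,"y":245,"z":5}]'|sed -n '2p;4,5p'; python3 shift.py '[{"aperture":15},{"aperture":15}]'|sed -n '2,3p;5p'
python3 - <<'E'
from h import *
c=cap("wrist","pics/w9.png")
E
```

```text
tool_pos: [400.7, -138.4, 152.4]
contact_force: [0.8, -0.3, -0.8]
grip_width: 25.3
tool_pos: [401.5, -136.8, 152.4]
tcp_rot: [-3.14, 0.001, 0.192]
grip_width: 26.1
```

View pics/w9.png

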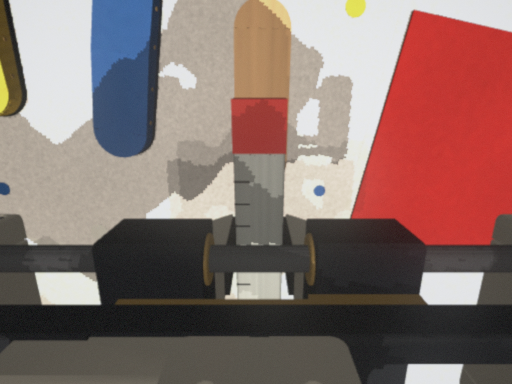

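Wood lies under the bar, sides at columns 236 and 291 near row 60, far end at the top edge (263,0). Blue, at (125,80), looks turned from where it was, so I'll remeasure everything.

```bash
python3 - <<'E'
from h import *
c=load("pics/w9.npz")
P=plane(c,[[263,0.5],[263,60]],22);print(P)
k=blobs(c,'blue',500)[0];print('blue',cv2.boundingRect(k),foot(c,k,22))
for n in('top','scene'):
    q=cap(n,f"pics/{n}2.png")
    for col in('blue','yellow','wood'):
        for k in blobs(q,col,150):
            f=foot(q,k,22)
            if abs(f[0][1])<250 and f[0][0]<600: print(n,col,*f)
E
```

```text
[[ 552.4644761  -110.59903069   22.        ]
 [ 508.39113898 -119.37210374   22.        ]]
blue (92, 0, 62, 156) (array([468.8,  -0.7]), 132.3, 49.4, 0.031)
top blue [481.8  -1.8] 154.9 47.3 0.043
top yellow [494.5 129. ] 156.6 47.9 0.19
scene blue [486.8   1.7] 158.5 46.8 0.034
scene yellow [497.  131.8] 160.3 46.3 0.183
scene wood [ 479.2 -123.5] 161.1 48.4 0.177
```

```bash
python3 shift.py '[{"aperture":15,"x":40,"y":1},{"aperture":15,"x":76,"y":3,"z":50},{"aperture":15,"x":76,"y":3,"z":103},{"aperture":15,"x":76,"y":3,"z":103},{"aperture":15,"x":76,"y":3,"z":103}]'|sed -n '2p;4p'; python3 shift.py '[{"aperture":15,"z":2},{"aperture":15,"z":2}]'|sed -n '2p;4p';python3 shift.py '[{"aperture":15,"z":1},{"aperture":15,"z":1}]'|sed -n '2p;4p';python3 shift.py '[{"aperture":15,"z":1},{"aperture":15,"z":1}]'|sed -n '2p;4p'
```

```text
tool_pos: [477.4, -124.8, 50.9]
contact_force: [0.1, -0.0, -0.5]
tool_pos: [477.6, -125.6, 49.2]
contact_force: [0.4, 0.0, -0.5]
tool_pos: [477.2, -125.5, 47.3]
contact_force: [-0.4, 0.3, -1.5]
tool_pos: [477.1, -125.4, 45.9]
contact_force: [-0.3, 0.6, -1.0]
```

```bash
python3 shift.py '[{"aperture":15,"z":1},{"aperture":15,"z":1}]'|sed -n '2p;4p';python3 shift.py '[{"aperture":15,"z":1},{"aperture":15,"z":1}]'|sed -n '2p;4p';python3 shift.py '[{"aperture":15,"z":1},{"aperture":15,"z":1}]'|sed -n '2p;4p'
```

```text
tool_pos: [477.1, -125.4, 44.9]
contact_force: [0.4, -0.6, -1.0]
tool_pos: [477.1, -125.4, 43.9]
contact_force: [0.4, -0.3, -1.9]
tool_pos: [477.3, -125.5, 43.1]
contact_force: [-0.6, -0.2, 0.2]
```

```bash
python3 shift.py '[{"aperture":15,"z":0.5},{"aperture":15,"z":0.5}]'|sed -n '2p;4p';python3 shift.py '[{"aperture":15,"z":0.5},{"aperture":15,"z":0.5}]'|sed -n '2p;4p';python3 shift.py '[{"aperture":15,"z":0.5},{"aperture":15,"z":0.5}]'|sed -n '2p;4p'
```

```text
tool_pos: [477.3, -125.5, 43.1]
contact_force: [-1.3, -0.3, 6.3]
tool_pos: [477.3, -125.5, 43.1]
contact_force: [-3.8, 0.3, 11.5]
tool_pos: [477.3, -125.5, 43.1]
contact_force: [-4.8, 1.7, 17.2]
```

```bash
python3 shift.py '[{"aperture":36,"z":-2},{"aperture":36,"z":-2},{"aperture":36,"z":-40},{"aperture":36,"z":-90},{"aperture":36,"z":-138}]'|sed -n '2p;4,5p'; python3 shift.py '[{"aperture":0},{"aperture":0}]'|sed -n '2p;4p'
python3 - <<'E'
from h import *
import pickle
pickle.dump(redend([538,-113.5,38]),open('/tmp/a.pkl','wb'))
E
python3 shift.py '[{"aperture":0,"x":-60},{"aperture":0,"x":-60},{"aperture":0,"x":-60},{"aperture":0,"x":-60}]'|sed -n '2p;4p'
python3 - <<'E'
from h import *
import pickle
a,u=pickle.load(open('/tmp/a.pkl','rb'));c,v=redend([538,-113.5,38]);p,e=tri(a,u,c,v);print(u,v,p,e)
d=np.array([np.cos(.192),np.sin(.192)]);s=p[:2]-62.4*d;print('SE centre',s)
q=s+55*d;go(q[0],q[1],58,0.192)
E
```

```text
tool_pos: [477.0, -125.4, 180.6]
contact_force: [0.2, -0.3, 0.1]
grip_width: 35.8
tool_pos: [476.7, -125.2, 178.7]
contact_force: [-0.2, -0.2, -0.3]
(246, 101, 28, 27) 675.0
tool_pos: [419.1, -137.0, 179.2]
contact_force: [-0.6, 0.8, 0.6]
(244, 30, 30, 32) 856.5
[259.17358025 113.87407407] [258.71764935  45.58571707] [ 538.7152896  -113.36638349   36.08902913] 0.09467213374649498
SE centre [ 477.46191746 -125.27370901]
go [ 1.14569e+02 -1.87000e-01  1.21254e+02  1.00000e-03] len 166.8 from [ 419.1 -137.   179.3] 0.193
```

The bar lies level at 36.1 mm on wood, so it looks flat. Now I'll press both ends.

```bash
python3 shift.py '[{"aperture":0,"x":60,"z":40},{"aperture":0,"x":114.5,"z":80},{"aperture":0,"x":114.5,"z":121},{"aperture":0,"x":114.5,"z":121},{"aperture":0,"x":114.5,"z":121}]'|sed -n '2p;4p'; python3 shift.py '[{"aperture":0,"z":1},{"aperture":0,"z":1}]'|sed -n '2p;4p';python3 shift.py '[{"aperture":0,"z":1},{"aperture":0,"z":1}]'|sed -n '2p;4p'; python3 shift.py '[{"aperture":0,"z":1},{"aperture":0,"z":1}]'|sed -n '2p;4p';python3 shift.py '[{"aperture":0,"z":1},{"aperture":0,"z":1}]'|sed -n '2p;4p'
```

```text
tool_pos: [530.9, -114.6, 57.8]
contact_force: [-0.2, -0.1, -0.6]
tool_pos: [530.6, -115.0, 57.6]
contact_force: [-0.5, -0.7, 1.0]
tool_pos: [530.6, -115.0, 56.6]
contact_force: [-0.1, -0.7, 0.6]
tool_pos: [530.6, -115.0, 55.5]
contact_force: [0.3, -0.5, 0.1]
tool_pos: [530.7, -115.1, 55.1]
contact_force: [-1.5, 0.4, 5.1]
```

```bash
python3 shift.py '[{"aperture":0,"z":0.6},{"aperture":0,"z":0.6},{"aperture":0,"z":0.6}]'|sed -n '2p;4p'; python3 shift.py '[{"aperture":0,"z":-20},{"aperture":0,"x":-55,"z":-20},{"aperture":0,"x":-110,"z":-20},{"aperture":0,"x":-110,"z":-5},{"aperture":0,"x":-110,"z":-5}]'|sed -n '2p;4p'; python3 shift.py '[{"aperture":0,"z":1},{"aperture":0,"z":1}]'|sed -n '2p;4p'; python3 shift.py '[{"aperture":0,"z":1},{"aperture":0,"z":1}]'|sed -n '2p;4p'; python3 shift.py '[{"aperture":0,"z":1},{"aperture":0,"z":1}]'|sed -n '2p;4p';python3 shift.py '[{"aperture":0,"z":1},{"aperture":0,"z":1}]'|sed -n '2p;4p'
```

```text
tool_pos: [530.8, -115.0, 55.0]
contact_force: [-3.0, 0.6, 10.8]
tool_pos: [422.2, -136.1, 58.6]
contact_force: [0.9, -0.8, 0.8]
tool_pos: [423.4, -136.1, 58.1]
contact_force: [0.0, -0.1, 0.4]
tool_pos: [422.8, -136.0, 56.9]
contact_force: [-0.5, 0.1, -0.3]
tool_pos: [422.7, -136.0, 55.8]
contact_force: [0.3, -0.1, -0.6]
tool_pos: [422.8, -136.1, 55.1]
contact_force: [-0.3, -0.3, 3.4]
```

```bash
python3 shift.py '[{"aperture":0,"z":1},{"aperture":0,"z":1},{"aperture":0,"z":1}]'|sed -n '2p;4p'; python3 shift.py '[{"aperture":0,"z":-40},{"aperture":36,"x":55,"z":-40},{"aperture":36,"x":55.8,"z":-40},{"aperture":36,"x":55.8,"z":-40}]'|sed -n '2p;4p'
python3 - <<'E'
from h import *
go(477.5,-125.3,43.5,0.192)
E
```

```text
tool_pos: [422.8, -136.1, 54.9]
contact_force: [-3.5, 1.5, 15.4]
tool_pos: [476.8, -125.0, 93.3]
contact_force: [0.4, 0.2, 0.6]
go [6.260e-01 4.240e-01 4.985e+01 1.000e-03] len 49.9 from [ 476.8 -125.    93.3] 0.193
```

**Wood is flat**: 55.0 mm at both ends. The bar goes back to its rest next.

```bash
python3 shift.py '[{"aperture":36,"x":0.5,"y":0.4,"z":30},{"aperture":36,"x":0.5,"y":0.4,"z":49.5},{"aperture":36,"x":0.5,"y":0.4,"z":49.5},{"aperture":15,"x":0.5,"y":0.4,"z":49.5},{"aperture":15,"x":0.5,"y":0.4,"z":49.5}]'|sed -n '2p;4,5p'; python3 shift.py '[{"aperture":15},{"aperture":15},{"aperture":15,"z":-40},{"aperture":15,"z":-110},{"aperture":15,"z":-110}]'|sed -n '2p;4,6p'
python3 - <<'E'
from h import *
go(649.2,74,140,1.612)
E
```

```text
tool_pos: [478.2, -125.9, 45.1]
contact_force: [0.7, -0.5, 0.3]
grip_width: 25.6
tool_pos: [480.2, -126.5, 158.4]
contact_force: [0.0, -0.4, -1.6]
grip_width: 25.7
finger_force: 30.0
go [ 204.299 -164.337   18.354   -1.419] len 262.8 from [ 480.2 -126.5  158.4] 0.193
```

```bash
python3 shift.py '[{"aperture":15,"x":41,"y":-33,"spin":-0.18},{"aperture":15,"x":82,"y":-66,"spin":-0.36},{"aperture":15,"x":123,"y":-99,"spin":-0.54},{"aperture":15,"x":164,"y":-131,"spin":-0.72},{"aperture":15,"x":204,"y":-164,"spin":-0.9}]'|sed -n '2p;4,5p'; python3 shift.py '[{"aperture":15,"spin":-0.18},{"aperture":15,"spin":-0.36},{"aperture":15,"spin":-0.52},{"aperture":15,"spin":-0.52},{"aperture":15,"spin":-0.52}]'|sed -n '2p;4,5p'
python3 - <<'E'
from h import *
c,u=redend([647,137,140]);
k=min(blobs(c,'red',150),key=lambda k:np.linalg.norm(cen(k)-u));print(u,foot(c,k,148))
go(649.2,74,90,1.612)
E
```

```text
tool_pos: [647.2, 75.8, 152.7]
contact_force: [0.2, -0.4, -0.6]
grip_width: 25.4
tool_pos: [646.5, 74.4, 153.6]
contact_force: [-0.2, 0.3, -0.5]
grip_width: 25.3
(232, 98, 54, 53) 2588.5
[258.95228897 123.92015968] (array([644. , 136.3]), 25.9, 24.8, 0.04)
go [-4.5500e-01  2.5500e+00  6.3812e+01 -2.0000e-03] len 63.9 from [646.6  74.4 153.8] 1.61
```

```bash
python3 shift.py '[{"aperture":15,"y":2.6,"z":40},{"aperture":15,"y":2.6,"z":80},{"aperture":15,"y":2.6,"z":95},{"aperture":15,"y":2.6,"z":95}]'|sed -n '2p;4p';  python3 shift.py '[{"aperture":15,"z":1.5},{"aperture":15,"z":3},{"aperture":15,"z":3}]'|sed -n '2p;4p'; python3 shift.py '[{"aperture":15,"z":1},{"aperture":15,"z":1}]'|sed -n '2p;4p'; python3 shift.py '[{"aperture":15,"z":1},{"aperture":15,"z":1}]'|sed -n '2p;4p'
```

```text
tool_pos: [649.1, 74.4, 58.8]
contact_force: [-0.5, 0.7, -0.5]
tool_pos: [649.8, 74.5, 57.2]
contact_force: [-0.5, -0.3, -1.4]
tool_pos: [649.4, 74.5, 55.4]
contact_force: [0.0, -0.3, 0.2]
tool_pos: [649.4, 74.5, 54.2]
contact_force: [-0.5, -0.7, -1.3]
```

```bash
python3 shift.py '[{"aperture":15,"z":1},{"aperture":15,"z":1}]'|sed -n '2p;4p'; python3 shift.py '[{"aperture":15,"z":1},{"aperture":15,"z":1}]'|sed -n '2p;4p'; python3 shift.py '[{"aperture":15,"z":1},{"aperture":15,"z":1}]'|sed -n '2p;4p'
```

```text
tool_pos: [649.4, 74.5, 53.3]
contact_force: [-0.0, -0.3, -1.8]
tool_pos: [649.4, 74.5, 53.1]
contact_force: [-2.5, 0.3, 4.1]
tool_pos: [649.5, 74.5, 53.1]
contact_force: [-4.3, 0.4, 11.2]
```

```bash
python3 shift.py '[{"aperture":36,"z":-2},{"aperture":36,"z":-2},{"aperture":36,"z":-30},{"aperture":36,"z":-80},{"aperture":36,"z":-130}]'|sed -n '2p;4p'
python3 - <<'E'
from h import *
c=cap("wrist");k=min(blobs(c,'red',150),key=lambda k:np.linalg.norm(cen(k)-proj(c,[646.7,137,44])));print(foot(c,k,44))
go(565,-122,175,0.04)
E
```

```text
tool_pos: [649.3, 74.4, 182.0]
contact_force: [-0.1, 0.5, 0.6]
(array([647.1, 135.9]), 25.1, 23.3, 0.043)
go [-192.683  -95.49    15.392    1.573] len 215.6 from [652.3  74.5 190.4] 1.613
```

```bash
python3 shift.py '[{"aperture":92,"x":-50,"y":-25,"z":15,"spin":0.18},{"aperture":92,"x":-100,"y":-50,"z":15,"spin":0.36},{"aperture":92,"x":-150,"y":-75,"z":15,"spin":0.54},{"aperture":92,"x":-193,"y":-95.5,"z":15,"spin":0.72},{"aperture":92,"x":-193,"y":-95.5,"z":15,"spin":0.9}]'|sed -n '2p;4p'; python3 shift.py '[{"aperture":92,"spin":0.18},{"aperture":92,"spin":0.36},{"aperture":92,"spin":0.54},{"aperture":92,"spin":0.673},{"aperture":92,"spin":0.673}]'|sed -n '2,4p'
python3 - <<'E'
from h import *
c=cap("wrist","pics/w10.png")
go(642.8,-126.5,100,0.04)
E
```

```text
tool_pos: [561.0, -125.6, 166.1]
contact_force: [-0.3, 0.8, 0.3]
tool_pos: [562.1, -122.4, 166.0]
tcp_rot: [-3.142, 0.0, 0.041]
contact_force: [0.7, 0.4, -0.0]
go [8.0438e+01 7.5380e+00 6.6065e+01 3.0000e-03] len 104.4 from [ 562.1 -122.4  166.1] 0.043
```

View pics/w10.png

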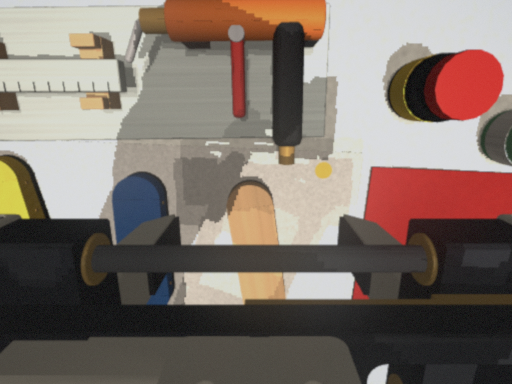

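The wrist view shows the hinge at (236,33), the blade from column 232 to 245 down to row 117, and the handle from column 273 to 303. The bar is seated in the rest at left.

```bash
python3 - <<'E'
from h import *
c=load("pics/w10.npz")
print('hinge',plane(c,[[236,33]],58),'blade tip',plane(c,[[239,117]],56),'front@row90',plane(c,[[232,90]],50),'handle',plane(c,[[273,90],[303,90],[288,145]],50))
E
```

```text
hinge [[685.61765613 -99.64900683  58.        ]] blade tip [[ 622.93565742 -103.34350638   56.        ]] front@row90 [[644.27253872 -96.63343772  50.        ]] handle [[ 645.70320912 -130.60710782   50.        ]
 [ 646.75024398 -155.47070821   50.        ]
 [ 600.75882005 -146.14070957   50.        ]]
```

```bash
python3 shift.py '[{"aperture":92,"x":45,"y":4},{"aperture":92,"x":83,"y":7.2,"z":20},{"aperture":92,"x":83,"y":7.2,"z":70},{"aperture":92,"x":83,"y":7.2,"z":116},{"aperture":92,"x":83,"y":7.2,"z":116}]'|sed -n '2,5p'; python3 shift.py '[{"aperture":92},{"aperture":92}]'|sed -n '2,5p'
```

```text
tool_pos: [642.7, -125.4, 46.3]
tcp_rot: [-3.139, 0.008, 0.042]
contact_force: [-0.3, 0.0, -0.4]
grip_width: 92.1
tool_pos: [646.8, -126.7, 53.1]
tcp_rot: [3.14, -0.004, 0.04]
contact_force: [0.7, -0.4, -0.3]
grip_width: 91.7
```

```bash
python3 shift.py '[{"aperture":64,"z":2},{"aperture":64,"z":2},{"aperture":64,"z":2},{"aperture":64,"z":2},{"aperture":64,"z":2}]'|sed -n '1,6p'; python3 shift.py '[{"aperture":40},{"aperture":40},{"aperture":40}]'; python3 shift.py '[{"aperture":40},{"aperture":40},{"aperture":40}]'
```

```text
time: 46.8
tool_pos: [645.3, -126.3, 48.4]
tcp_rot: [3.142, 0.0, 0.04]
contact_force: [0.5, 0.2, -0.2]
grip_width: 63.9
finger_force: 0.0
time: 47.18
tool_pos: [645.5, -130.4, 48.2]
tcp_rot: [3.136, -0.001, 0.04]
contact_force: [0.7, -14.2, -4.4]
grip_width: 47.3
finger_force: 29.5
time: 47.55
tool_pos: [645.5, -130.5, 48.2]
tcp_rot: [3.136, -0.001, 0.04]
contact_force: [0.2, -15.8, -3.3]
grip_width: 47.3
finger_force: 29.6
```

```bash
python3 - <<'E'
from h import *
t=cap("top","pics/top3.png");cv2.imwrite("pics/t3c.png",cv2.resize(t["color"][115:215,185:345,::-1],None,fx=5,fy=5,interpolation=cv2.INTER_CUBIC))
E
python3 shift.py '[{"aperture":40},{"aperture":92},{"aperture":92},{"aperture":92},{"aperture":92}]'|sed -n '1,6p'; python3 shift.py '[{"aperture":92},{"aperture":92},{"aperture":92,"z":-60},{"aperture":92,"x":-20,"z":-110},{"aperture":92,"x":-20,"z":-110}]'|sed -n '1,6p'
python3 - <<'E'
from h import *
go(481,-0.7,100,0.043)
E
```

```text
time: 48.22
tool_pos: [645.4, -126.0, 48.5]
tcp_rot: [3.141, -0.0, 0.04]
contact_force: [-0.6, -1.2, -0.0]
grip_width: 82.6
finger_force: 0.0
time: 48.85
tool_pos: [626.8, -127.8, 163.6]
tcp_rot: [3.138, -0.008, 0.04]
contact_force: [0.1, -1.0, -0.4]
grip_width: 91.7
finger_force: 0.0
go [-1.40676e+02 -1.32745e+02  6.35600e+01 -3.00000e-03] len 203.6 from [ 626.8 -127.8  163.6] 0.04
```

View pics/t3c.png

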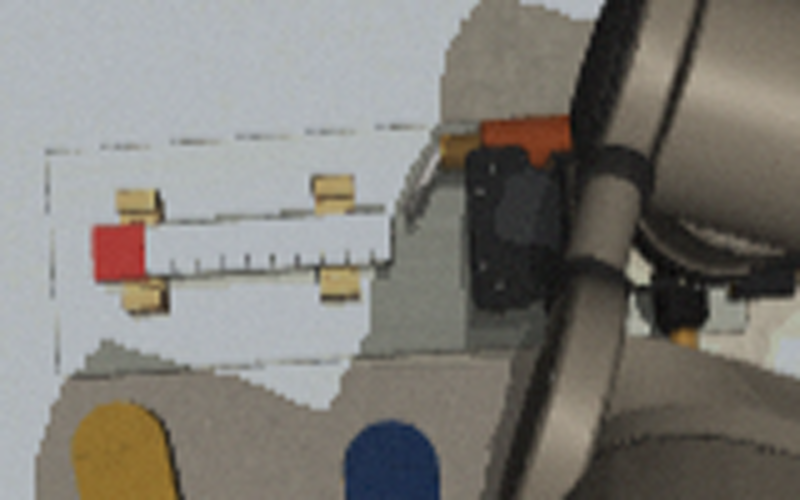

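The top crop shows the straightedge seated in its rest exactly as at the start. The squeeze stalled at 47 mm with 30 N on the finger, so the trigger was at its stop. Now the soles.

```bash
cat >> h.py <<'E'
def soles():
    for n in('top','scene'):
        q=cap(n)
        for col in('blue','yellow','wood'):
            for k in blobs(q,col,150):
                f=foot(q,k,22)
                if f[1]<175 and f[0][0]<600 and abs(f[0][1])<500 and f[2]>35: print(n,col,*f)
E
python3 shift.py '[{"aperture":92,"x":-28,"y":-27},{"aperture":92,"x":-56,"y":-54},{"aperture":92,"x":-84,"y":-81},{"aperture":92,"x":-112,"y":-107},{"aperture":92,"x":-140.7,"y":-132.7}]'|sed -n '2,3p'
python3 shift.py '[{"aperture":92,"x":-82},{"aperture":92,"x":-82},{"aperture":92,"x":-82},{"aperture":92,"x":-82}]'|sed -n '2,3p'
python3 - <<'E'
from h import *
soles();c=cap("wrist")
for k in blobs(c,'blue',500)[:1]:print(cv2.boundingRect(k),foot(c,k,22))
go(482,-0.9,24,0.043)
E
```

```text
tool_pos: [478.2, 0.8, 157.6]
tcp_rot: [-3.141, 0.001, 0.04]
tool_pos: [398.8, -3.5, 158.4]
tcp_rot: [3.141, -0.001, 0.04]
top blue [481.8  -2. ] 154.9 46.8 0.045
top yellow [496.5 129.5] 152.4 47.7 0.19
scene blue [487.5   1.8] 157.1 46.6 0.043
scene yellow [498.2 131.3] 158.3 46.3 0.206
scene wood [ 479.4 -119.9] 159.5 49.5 0.176
(233, 0, 55, 151) (array([491.7,  -1.1]), 125.2, 46.9, 0.046)
go [ 8.35400e+01  7.66000e-01  1.34203e+02 -3.00000e-03] len 158.1 from [398.5  -3.5 158.2] 0.04
```

```bash
python3 shift.py '[{"aperture":92,"x":45,"y":0.8,"z":40},{"aperture":92,"x":83.5,"y":0.8,"z":80},{"aperture":92,"x":83.5,"y":0.8,"z":120},{"aperture":92,"x":83.5,"y":0.8,"z":134},{"aperture":92,"x":83.5,"y":0.8,"z":134}]'|sed -n '2,5p'; python3 shift.py '[{"aperture":40},{"aperture":40},{"aperture":40},{"aperture":40},{"aperture":40}]'|sed -n '2,5p'; python3 shift.py '[{"aperture":40},{"aperture":40},{"aperture":40}]'|sed -n '2,6p'
```

```text
tool_pos: [480.6, -0.8, 23.9]
tcp_rot: [-3.141, 0.002, 0.04]
contact_force: [-0.6, -0.0, -0.1]
grip_width: 91.8
tool_pos: [481.1, -0.8, 24.6]
tcp_rot: [3.141, -0.0, 0.04]
contact_force: [0.1, 0.3, 3.0]
grip_width: 48.1
tool_pos: [481.1, -0.9, 24.6]
tcp_rot: [3.141, -0.0, 0.04]
contact_force: [-0.8, -0.8, 5.4]
grip_width: 47.4
finger_force: 30.0
```

```bash
python3 shift.py '[{"aperture":40,"z":-40},{"aperture":40,"z":-100},{"aperture":40,"z":-110},{"aperture":40,"z":-110}]'|sed -n '2,6p'
python3 - <<'E'
from h import *
go(467,-400,130,0.0)
E
```

```text
tool_pos: [480.9, -0.7, 134.2]
tcp_rot: [3.141, -0.0, 0.04]
contact_force: [-0.6, 0.1, -1.9]
grip_width: 47.9
finger_force: 30.0
go [-2.97500e+01  3.98389e+02  4.23000e+00  4.00000e-02] len 399.5 from [480.9  -0.7 134.2] 0.04
```

```bash
python3 shift.py '[{"aperture":40,"x":-5,"y":57},{"aperture":40,"x":-10,"y":115},{"aperture":40,"x":-15,"y":172},{"aperture":40,"x":-20,"y":230},{"aperture":40,"x":-25,"y":287}]'|sed -n '2p'; python3 shift.py '[{"aperture":40,"x":-2,"y":55,"spin":0.04},{"aperture":40,"x":-5,"y":111,"spin":0.04},{"aperture":40,"x":-5,"y":111,"spin":0.04},{"aperture":40,"x":-5,"y":111,"z":50,"spin":0.04},{"aperture":40,"x":-5,"y":111,"z":80,"spin":0.04}]'|sed -n '2,6p'
python3 shift.py '[{"aperture":40,"z":15},{"aperture":40,"z":18},{"aperture":40,"z":18}]'|sed -n '2,6p'; python3 - <<'E'
from h import *
go(467,-400,29,0.0)
E
```

```text
tool_pos: [466.1, -289.7, 131.7]
tool_pos: [465.3, -397.1, 50.1]
tcp_rot: [-3.136, 0.004, -0.0]
contact_force: [-0.4, -0.3, -1.3]
grip_width: 47.9
finger_force: 30.0
tool_pos: [467.4, -399.8, 37.1]
tcp_rot: [3.141, -0.001, 0.0]
contact_force: [-0.0, 0.2, -0.6]
grip_width: 47.8
finger_force: 30.0
go [-0.352  0.194  8.081  0.   ] len 8.1 from [ 467.4 -399.8   37.1] 0.0
```

```bash
python3 shift.py '[{"aperture":40,"z":4},{"aperture":40,"z":7},{"aperture":40,"z":7}]'|sed -n '2p;4p'; python3 shift.py '[{"aperture":40,"z":1.5},{"aperture":40,"z":1.5}]'|sed -n '2p;4p'; python3 shift.py '[{"aperture":40,"z":1},{"aperture":40,"z":1}]'|sed -n '2p;4p'
```

```text
tool_pos: [466.8, -399.6, 29.5]
contact_force: [-0.4, 1.0, -1.7]
tool_pos: [467.0, -399.8, 28.6]
contact_force: [-1.0, 1.3, 4.1]
tool_pos: [467.0, -399.8, 28.6]
contact_force: [-3.7, 2.6, 11.8]
```

Touching the board. Release, lift, and go to yellow.

```bash
python3 shift.py '[{"aperture":70,"z":-1.5},{"aperture":70,"z":-1.5},{"aperture":70,"z":-1.5},{"aperture":70,"z":-50},{"aperture":70,"z":-110}]'|sed -n '2p;4,5p'; python3 shift.py '[{"aperture":92,"y":-55,"z":-5},{"aperture":92,"x":-5,"y":-110,"z":-5,"spin":-0.05},{"aperture":92,"x":-10,"y":-170,"z":-5,"spin":-0.1},{"aperture":92,"x":-15,"y":-230,"z":-5,"spin":-0.15},{"aperture":92,"x":-20,"y":-290,"z":-5,"spin":-0.193}]'|sed -n '2,3p'
python3 - <<'E'
from h import *
soles();go(494.5,129.5,130,0.193)
E
```

```text
tool_pos: [466.2, -399.0, 136.4]
contact_force: [-0.1, -0.6, -0.2]
grip_width: 70.3
tool_pos: [446.6, -107.9, 141.9]
tcp_rot: [3.141, -0.0, 0.194]
top blue [ 466.6 -403.3] 155.8 48.8 -0.006
top yellow [498.6 129.7] 148.3 47.9 0.19
scene blue [ 471.5 -397.6] 158.2 51.2 -0.004
scene yellow [500.2 132.6] 153.8 46.4 0.188
scene wood [ 476.7 -122.1] 161.0 52.1 0.177
go [ 9.43780e+01 -2.19884e+02  1.17180e+01  6.00000e-03] len 239.6 from [ 445.4 -104.7  141.7] 0.199
```

```bash
python3 shift.py '[{"aperture":92,"x":20,"y":-50},{"aperture":92,"x":40,"y":-100},{"aperture":92,"x":60,"y":-150},{"aperture":92,"x":80,"y":-200},{"aperture":92,"x":94,"y":-220}]'|sed -n '2,3p'; python3 shift.py '[{"aperture":92},{"aperture":92}]'|sed -n '2,3p'
python3 - <<'E'
from h import *
go(494,129.5,24,0.193)
E
```

```text
tool_pos: [497.5, 126.4, 141.8]
tcp_rot: [3.142, -0.0, 0.195]
tool_pos: [496.9, 123.3, 141.6]
tcp_rot: [3.141, 0.001, 0.192]
go [-1.62500e+00 -6.59400e+00  1.17616e+02 -1.00000e-03] len 117.8 from [496.9 123.3 141.6] 0.192
```

```bash
python3 shift.py '[{"aperture":92,"x":-1.6,"y":-6.6,"z":40},{"aperture":92,"x":-1.6,"y":-6.6,"z":90},{"aperture":92,"x":-1.6,"y":-6.6,"z":117.5},{"aperture":92,"x":-1.6,"y":-6.6,"z":117.5},{"aperture":92,"x":-1.6,"y":-6.6,"z":117.5}]'|sed -n '2,5p'; python3 shift.py '[{"aperture":40},{"aperture":40},{"aperture":40},{"aperture":40},{"aperture":40}]'|sed -n '2,5p'; python3 shift.py '[{"aperture":40},{"aperture":40},{"aperture":40}]'|sed -n '2,6p'; python3 shift.py '[{"aperture":40,"z":-40},{"aperture":40,"z":-100},{"aperture":40,"z":-110},{"aperture":40,"z":-110}]'|sed -n '2,6p'
python3 - <<'E'
from h import *
go(467,-307,130,0.0)
E
```

```text
tool_pos: [495.0, 129.7, 25.5]
tcp_rot: [3.141, -0.002, 0.192]
contact_force: [-0.4, 0.1, 1.0]
grip_width: 91.9
tool_pos: [494.2, 130.4, 24.4]
tcp_rot: [3.141, -0.0, 0.193]
contact_force: [0.1, -0.0, 1.6]
grip_width: 48.1
tool_pos: [494.2, 130.4, 24.4]
tcp_rot: [3.141, -0.0, 0.193]
contact_force: [0.0, 0.6, 1.4]
grip_width: 47.7
finger_force: 30.0
tool_pos: [494.0, 130.4, 134.3]
tcp_rot: [3.141, -0.0, 0.193]
contact_force: [-0.7, -0.6, -2.1]
grip_width: 47.9
finger_force: 30.0
go [-1.10344e+02  4.24152e+02  4.25800e+00  1.93000e-01] len 438.3 from [494.  130.4 134.3] 0.193
```

```bash
python3 shift.py '[{"aperture":40,"x":-15,"y":58},{"aperture":40,"x":-30,"y":116},{"aperture":40,"x":-45,"y":174},{"aperture":40,"x":-60,"y":232},{"aperture":40,"x":-75,"y":290}]'|sed -n '2p'; python3 shift.py '[{"aperture":40,"x":-15,"y":58,"spin":0.05},{"aperture":40,"x":-30,"y":116,"spin":0.1},{"aperture":40,"x":-35.3,"y":134,"spin":0.193},{"aperture":40,"x":-35.3,"y":134,"z":40,"spin":0.193},{"aperture":40,"x":-35.3,"y":134,"z":80,"spin":0.193}]'|sed -n '2,6p'
python3 shift.py '[{"aperture":40,"z":10},{"aperture":40,"z":18},{"aperture":40,"z":18}]'|sed -n '2,6p'; python3 - <<'E'
from h import *
go(467,-307,28.5,0.0)
E
```

```text
tool_pos: [474.7, -169.9, 132.1]
tool_pos: [465.9, -306.5, 51.1]
tcp_rot: [-3.139, 0.003, -0.001]
contact_force: [-0.3, -0.3, -0.5]
grip_width: 47.9
finger_force: 30.0
tool_pos: [467.4, -306.9, 36.6]
tcp_rot: [3.141, -0.0, 0.0]
contact_force: [-0.5, -0.1, -0.9]
grip_width: 47.6
finger_force: 30.0
go [-0.449  0.113  8.124  0.   ] len 8.1 from [ 467.4 -306.9   36.6] 0.0
```

```bash
python3 shift.py '[{"aperture":40,"z":4},{"aperture":40,"z":7},{"aperture":40,"z":7}]'|sed -n '2p;4p'; python3 shift.py '[{"aperture":40,"z":1.5},{"aperture":40,"z":1.5}]'|sed -n '2p;4p'; python3 shift.py '[{"aperture":40,"z":1},{"aperture":40,"z":1}]'|sed -n '2p;4p'
python3 shift.py '[{"aperture":70,"z":-1},{"aperture":70,"z":-1},{"aperture":70,"z":-1},{"aperture":70,"z":-50},{"aperture":70,"z":-110}]'|sed -n '2p;4,5p'
python3 - <<'E'
from h import *
soles();go(430,100,140,0.193)
E
```

```text
tool_pos: [467.2, -306.8, 29.5]
contact_force: [-0.1, 0.6, -1.4]
tool_pos: [467.4, -307.0, 28.5]
contact_force: [0.5, 0.8, 3.2]
tool_pos: [467.4, -307.0, 28.4]
contact_force: [-2.3, 2.5, 12.6]
tool_pos: [466.5, -306.3, 136.7]
contact_force: [1.3, -0.1, 1.0]
grip_width: 70.1
top blue [ 520.8 -402.9] 47.6 45.3 -0.051
scene blue [ 471.5 -397.5] 158.1 50.9 -0.017
scene wood [ 479.8 -122.2] 159.5 50.8 0.177
scene wood [ 464.7 -309.7] 159.6 53.1 -0.011
go [-4.0027e+01 -4.0915e+02  3.1620e+00 -1.9300e-01] len 411.1 from [ 470.  -309.2  143.2] -0.0
```

```bash
python3 shift.py '[{"aperture":92,"y":-55},{"aperture":92,"x":3,"y":-110,"spin":-0.1},{"aperture":92,"x":7,"y":-165,"spin":-0.19},{"aperture":92,"x":7,"y":-184,"spin":-0.19},{"aperture":92,"x":7,"y":-184,"spin":-0.19}]'|sed -n '2,3p'; python3 shift.py '[{"aperture":92},{"aperture":92}]'|sed -n '2,3p'
python3 - <<'E'
from h import *
t=cap("wrist","pics/w11.png");soles()
go(477,-125.3,24,0.19)
E
```

```text
tool_pos: [474.2, -122.2, 136.6]
tcp_rot: [3.141, 0.0, 0.191]
tool_pos: [474.3, -124.2, 136.8]
tcp_rot: [3.141, 0.0, 0.188]
top blue [ 466.5 -402.8] 155.6 48.5 -0.018
top yellow [ 511.  -310.4] 65.4 47.9 -0.041
scene blue [ 471.4 -397.5] 158.4 52.1 0.014
scene yellow [ 473.1 -306.8] 152.6 51.3 0.004
scene wood [ 476.7 -122.1] 158.8 52.1 0.177
go [ 2.45800e+00  2.09500e+00  1.12819e+02 -2.00000e-03] len 112.9 from [ 474.2 -123.7  136.8] 0.188
```

Blue and yellow lie flat on red at (467,-402) and (467,-308), side by side. Picking up wood.

```bash
python3 shift.py '[{"aperture":92,"x":2.5,"y":1.5,"z":40},{"aperture":92,"x":2.5,"y":1.5,"z":80},{"aperture":92,"x":2.5,"y":1.5,"z":112.5},{"aperture":92,"x":2.5,"y":1.5,"z":112.5},{"aperture":92,"x":2.5,"y":1.5,"z":112.5}]'|sed -n '2,5p'; python3 shift.py '[{"aperture":40},{"aperture":40},{"aperture":40},{"aperture":40},{"aperture":40}]'|sed -n '2,5p'; python3 shift.py '[{"aperture":40},{"aperture":40},{"aperture":40}]'|sed -n '2,6p'; python3 shift.py '[{"aperture":40,"z":-40},{"aperture":40,"z":-100},{"aperture":40,"z":-110},{"aperture":40,"z":-110}]'|sed -n '2,6p'
python3 - <<'E'
from h import *
go(479,336,130,0.077)
E
```

```text
tool_pos: [477.6, -124.3, 25.4]
tcp_rot: [3.141, -0.001, 0.189]
contact_force: [-0.4, 0.0, 0.2]
grip_width: 91.8
tool_pos: [477.0, -123.9, 24.5]
tcp_rot: [3.141, -0.0, 0.19]
contact_force: [0.2, -0.6, 0.7]
grip_width: 47.7
tool_pos: [477.0, -123.9, 24.5]
tcp_rot: [3.141, -0.0, 0.19]
contact_force: [0.3, 0.7, 2.5]
grip_width: 47.8
finger_force: 30.0
tool_pos: [476.8, -123.8, 134.3]
tcp_rot: [3.141, -0.0, 0.19]
contact_force: [0.6, 1.1, -2.9]
grip_width: 47.6
finger_force: 30.0
go [ 8.88510e+01 -4.51119e+02  4.31800e+00  1.13000e-01] len 459.8 from [ 476.8 -123.8  134.3] 0.19
```

```bash
python3 shift.py '[{"aperture":40,"x":11,"y":-58},{"aperture":40,"x":23,"y":-116},{"aperture":40,"x":34,"y":-174},{"aperture":40,"x":46,"y":-232},{"aperture":40,"x":57,"y":-290}]'|sed -n '2p'; python3 shift.py '[{"aperture":40,"x":11,"y":-58,"spin":0.05},{"aperture":40,"x":23,"y":-116,"spin":0.113},{"aperture":40,"x":32,"y":-161,"spin":0.113},{"aperture":40,"x":32,"y":-161,"z":40,"spin":0.113},{"aperture":40,"x":32,"y":-161,"z":80,"spin":0.113}]'|sed -n '2,6p'
python3 shift.py '[{"aperture":40,"z":10},{"aperture":40,"z":18},{"aperture":40,"z":18}]'|sed -n '2,6p'
```

```text
tool_pos: [476.9, 173.3, 132.0]
tool_pos: [477.7, 336.0, 50.8]
tcp_rot: [3.14, 0.003, 0.078]
contact_force: [-0.8, -0.1, -1.9]
grip_width: 47.8
finger_force: 30.0
tool_pos: [479.6, 335.8, 36.6]
tcp_rot: [-3.142, -0.0, 0.076]
contact_force: [0.5, -0.2, -1.6]
grip_width: 47.5
finger_force: 30.0
```

```bash
python3 shift.py '[{"aperture":40,"z":4},{"aperture":40,"z":7},{"aperture":40,"z":7}]'|sed -n '2p;4p'; python3 shift.py '[{"aperture":40,"z":1.5},{"aperture":40,"z":1.5}]'|sed -n '2p;4p'; python3 shift.py '[{"aperture":40,"z":1},{"aperture":40,"z":1}]'|sed -n '2p;4p'
python3 shift.py '[{"aperture":70,"z":-1},{"aperture":70,"z":-1},{"aperture":70,"z":-1},{"aperture":70,"z":-50},{"aperture":70,"z":-110}]'|sed -n '2p;4,5p'; python3 shift.py '[{"aperture":92,"y":60,"z":-40},{"aperture":92,"y":120,"z":-80},{"aperture":92,"y":180,"z":-100},{"aperture":92,"y":240,"z":-100},{"aperture":92,"y":300,"z":-100}]'|sed -n '1,4p'
python3 - <<'E'
from h import *
soles();t=cap("top","pics/top9.png")
E
```

```text
tool_pos: [479.3, 335.8, 29.5]
contact_force: [0.1, -0.1, -0.9]
tool_pos: [479.5, 335.9, 28.5]
contact_force: [-1.9, -0.7, 3.9]
tool_pos: [479.5, 335.9, 28.5]
contact_force: [-4.6, -2.1, 11.2]
tool_pos: [478.5, 335.4, 136.6]
contact_force: [0.9, 1.0, 1.0]
grip_width: 70.2
time: 69.22
tool_pos: [501.5, 48.2, 237.3]
tcp_rot: [3.141, -0.002, 0.077]
contact_force: [1.0, -0.3, -0.5]
top blue [ 466.6 -403.4] 155.8 49.0 -0.006
top yellow [ 465.6 -309.2] 155.8 47.8 -0.016
top wood [478.8 336.7] 158.2 46.7 0.067
scene blue [ 471.5 -396.1] 157.7 52.6 -0.048
scene yellow [ 469.  -306.7] 160.9 51.4 -0.001
scene wood [479.5 336.4] 160.8 48.0 0.069
```

View pics/top9.png

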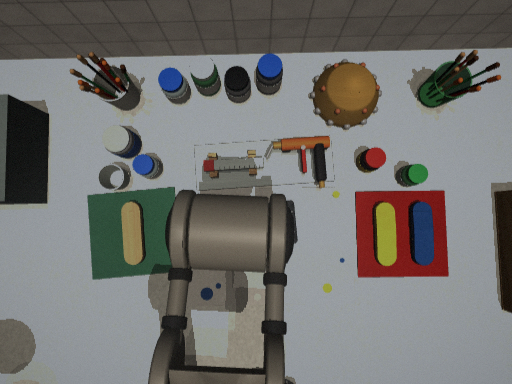

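The top view shows wood on green at (132,233), with yellow at (385,233) and blue at (423,233) on red. The bar is in its rest at (235,163), the trigger is free at (304,160), and the bystanders haven't moved.

```bash
python3 shift.py '[{"aperture":92},{"aperture":92},{"aperture":92}]'|sed -n '1,4p'; python3 -c "
from plant import bot, imaging, probe_bus
print(bot.close_job())"
```

```text
time: 69.75
tool_pos: [501.1, 51.3, 236.5]
tcp_rot: [-3.142, 0.0, 0.079]
contact_force: [-0.2, 0.9, 0.3]
the job is handed in; nothing more can be done
None
```

The job is handed in with no verdict shown: blue and yellow rocked and lie on the red board, wood is sound and lies on the green board, and the straightedge is back in its rest, blown clean, with the trigger released.

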